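# Lever up a marble mortar until its spring chock slides in

## Robot

A 6-joint arm with a two-finger parallel gripper is mounted at the origin on the work surface. World frame = base frame: x ahead of the robot, y to its left, z up, the work surface at z = 0. Lengths are in mm, angles in degrees, forces in N, time in s.
With the tool pointing down it reaches from about 300 to 850 mm from the base axis. Payload 4.2 kg.
Tool frame: the origin (TCP) lies at the very end of the fingers, on their centre line; the grasp point (between the pads) lies 19 mm behind it; z points along the fingers, y is the direction in which the jaws open and shut (so a half turn about z gives the same grasp; the last joint's range is limited). The gripper opens to 91 mm and grips with 3 to 60 N. Pads are 32 mm wide; open, the fingers measure 118 mm over their backs; the gripper's body (76 mm by 178 mm) begins 60 mm behind the grasp point.
Start: joints at [75.229, 18.312, 89.639, -0, 72.044, -1.146], TCP at [135.452, 558.838, 174.076] pointing down, gripper open.
Joint ranges: [-177.97, 177.97], [-48.28, 115.42], [12.27, 149.76], [-77.06, 257.06], [2.81, 150.46], [-146.56, 146.56]. Speed limits (degrees/s): [147.25, 147.25, 180, 180, 180, 180].

## Interface

Orientations are given as [roll, pitch, yaw] about the fixed x, y, z axes, in that order (R = Rz(yaw) Ry(pitch) Rx(roll)).
In Python, from workcell import telemetry, grab_frame, job gives the robot as it stands.
- The arm moves only by the tool drive_tool, never from a script. Its argument "moves" is a list of rows, each an object of numbers: "claw": the closure, from -1 (fully open) to 1 (shut); "dx", "dy", "dz": the shift along the tool's x, y, z in units of 20 mm (1.0 is 20 mm); "yaw": the turn about the tool's z in units of 0.15 rad (1.0 is 0.15 rad). In form: [{"claw": .., "dx": .., "dy": .., "dz": .., "yaw": ..}, ...]. A call has 1 to 5 rows; each row shifts and turns the pose as measured when the row begins, along the tool's axes as they then stand; what a row does not reach is not made up. A row lasts 1/8 s, in which the tool goes at most 62.5 mm and 10.7 degrees, less where a joint would pass 70% of its speed; a pose out of reach is approached as far as the arm can. A call with a number of a shift or a turn outside -1 to 1 is refused whole. A call with a gripper value outside its range is refused whole. The fingers move at their own pace and stop on an object; "grip_force" is the grip in N (left out, the last holds). Time passes only in rows, so rows that do not move let the fingers close. It gives the time, the measured TCP pose, the force and the opening at its end, in the units of the state.
- telemetry.state(): the state, without advancing time (a new reading comes with each control period).
- grab_frame(name): name is "scene" or "top"; returns a dict with "color" (400x640x3 uint8, blue, green, red), "vertical_fov" (degrees; the focal length in pixels is half the picture's height over the tangent of half this angle, whatever the lens; pixels are square), "cx", "cy" (the principal point, pixels), "pose" (4x4, takes a point from camera to world coordinates). Camera axes: x right, y down, z forward; pixel columns grow to the right and rows downward; lengths in mm; the calibration is good to about 2 mm. A picture is of the moment at which its call begins. There is no depth.
- job.job_done(): hands the job in, once; it reports no verdict.
The state is a dict: "time_s": time; "qpos": joint angles; "qvel": joint speeds; "effort": joint torques, N m; "ee_pos": TCP position; "ee_rot": TCP orientation; "force": force on the tool from outside, world axes, zero at the start; "torque": the same for the moment, N m; "gripper_width": finger opening in mm.
Only numpy, scipy, OpenCV 4.12 (cv2) and the standard library are available. Lean on these libraries where they do the work, as an engineer would, in place of code of your own. Each camera call takes 0.05 s, during which the arm holds its last target.

## Task

Take the pry bar, slide its flat tip over the fulcrum block and under the front edge of the heavy marble mortar's foot until it seats against the foot strip behind, and lever the mortar up gently, no higher than it takes for the brass spring chock to slide in fully beneath the edge. Then let the mortar down softly onto the chock, draw the bar out and lay it flat on the bare slate ledge. Move the mortar with the bar only, never with the hand, and leave the other things where they are.

Things in the scene. Friction and masses are not known exactly. Their poses are not given: they have to be found in the camera images.
- stand: Fixed dark wooden board 250 x 200 x 12 mm on the ledge, under fulcrum, chock and mortar. +x (level) is the way the bar goes in under the mortar, z up. Origin at ledge level below the middle of the mortar's front edge as it stands at the start; board from x -75 to +175, y -100 to +100 mm. A fixed wooden housing up to 38 mm above the ledge stands behind the chock at x -56 to -68, y -45 to -81 mm.
- fulcrum_foot (a point): Point of the stand (-50, 0, 12 mm) at the board's top, below the fulcrum's ridge. Fixed wooden block, 22 mm long in x; rounded ridge (radius 8 mm) along the stand's y, 26 mm wide between two cheeks 8 mm thick and 10 mm higher than the ridge. The ridge's top is 20 to 30 mm above this point (32 to 42 above the ledge): it differs each time and is not measured, so feel or see it.
- mortar: Loose white marble mortar, 2 to 3.4 kg: foot plate 150 (x) x 170 (y) x 28 mm, its underside 24 mm above the board on two cross strips 150 mm wide at x 36 to 70 and x 115 to 145 mm; bowl 120 mm wide on top, 112 mm high in all. Origin at board level (12 mm above the ledge) below the middle of the front edge; +x to the rear, z up; starts aligned with the stand. Levered, it pivots on x = 145 mm.
- mortar_lip (a point): Middle of the foot's lower front edge: (0, 0, 24 mm) in the mortar's frame, 36 mm above the ledge at the start. Below it is a slot 24 mm high and 36 mm deep, closed behind by the front strip. It must rise about 14 mm for the chock to get fully in, and never more than 18 mm (54 mm above the ledge).
- chock (a joint): Slide (m) of the brass spring chock, a block 24 x 26 x 36 mm on the board at y = -63 mm of the stand. A spring of about 3 N presses it along the stand's +x against the mortar's front face (reads about 0.0025 at the start); once the edge is high enough it slides in beneath by itself within about half a second; 0.0185 is fully in, and it stays in.
- chock_nose (a point): Top of the chock's face that looks to the mortar, 48 mm above the ledge.
- bar: Loose pry bar, 0.35 kg, 290 mm long, lying flat on the ledge. Straight flat steel blade 140 x 18 x 7 mm (from x = 40 to 180 mm, tip at +x) and dark wooden handle 150 mm long, 22 x 22 mm (from x = -110 to 40 mm); undersides of both flush. Origin on the underside near the centre of mass; +x towards the tip, z up.
- bar_tip (a point): End of the blade: (180, 0, 3.5 mm) in the bar's frame.
- rack: Bystander: bamboo rack 250 x 85 mm with three glass cupping jars standing mouth-down, 74 mm high; origin at the centre of its underside.
- stone: Bystander: jade massage stone 90 x 45 x 16 mm; origin at the centre of its underside.
- case: Bystander: flat brass needle case with cap, 130 x 38 x 18 mm; origin at the centre of its underside.
- bottle: Bystander: squat brown medicine bottle with cork, 72 mm diameter, 98 mm high; origin at the centre of its underside.
There are look-alikes about, which are no part of the job. Of the things like the mortar, leave any that is blue or turquoise; of the rest the larger one is meant.

How it is judged (in metres and radians):
On the way, in this order (a step that is already met when the one before it is completed fails the run):
1. the bar's tip is under the mortar's front edge, at least 25 mm in, lying over the fulcrum (x of bar_tip in the frame of mortar above 0.025 m and z of bar_tip in the frame of mortar below 0.024 m and y of bar_tip in the frame of mortar between -0.03 and 0.03 m), for 0.1 s.
2. the bar carries the mortar with its front edge raised by at least 8 mm (height (world z) of mortar_lip above 0.044 m and contact force between bar and mortar above 4 N), for 0.1 s.
3. the chock is fully in and carries the mortar, the bar no longer does (value of joint chock above 0.014 m and contact force between chock and mortar above 4 N and contact force between bar and mortar below 2 N), for 0.2 s.
At the end, for the whole second after the job is handed in: Chock in by over 14 mm and carrying the mortar, front edge over 46 mm above the ledge; mortar at rest within 12 mm and 0.06 rad of its place on the stand; bar still and flat on the slate (underside under 6 mm up, tilt under 0.05 rad), off the board, not touching the mortar (value of joint chock above 0.014 m and contact force between chock and mortar above 4 N and height (world z) of mortar_lip above 0.046 m and linear speed of each of mortar, bar below 0.01 m/s and horizontal distance between mortar and stand below 0.012 m and angle between the y axis of mortar and the y axis of stand, either way round below 0.06 rad and height (world z) of bar below 0.006 m and angle between bar's own z axis and vertical below 0.05 rad and contact force between bar and mortar below 0.1 N).
It fails at once if the mortar's front edge is raised more than 18 mm (height (world z) of mortar_lip above 0.0545 m).
It fails at once if the bar is rammed into the mortar or the mortar jerked (over 45 N between them) (contact force between bar and mortar above 45 N).
It fails at once if the mortar is dropped on the chock (over 60 N between them) (contact force between chock and mortar above 60 N).
It fails at once if the robot itself touches the mortar or the chock (contact force between any of the arm, the fingers and mortar above 1 N or contact force between the fingers and chock above 1 N).
It fails at once if a bystander is moved by more than 20 mm (distance of any of rack, stone, case, bottle from where it was at the start of the episode above 0.02 m).
It also fails if it takes over 61 s, if anything falls off the work surface, if the arm or the gripper's body presses on something with over 40 N, if the wrist force passes 120 N, or if a joint passes its speed limit or range.

## Working session

There is one attempt and no reset: what is moved stays moved. The work goes in short steps, Python scripts to look and compute and a tool call to move; the robot and the scene stay as the last step left them, time stands still between calls to the robot, and variables do not carry over. Pictures are saved under pics/ and viewed, and the job is handed in when it is done.

Besides the shell and the picture viewer there is one more tool, called after ">>>" by a JSON object that holds its "op" and its "data", one argument or row to a line. drive_tool: Moves the arm, as the interface text tells. Its arguments: {"type":"object","properties":{"moves":{"type":"array"},"grip_force":{"type":"number"}},"required":["moves"]}

```bash
mkdir -p pics; ls; python3 - <<'E'
from workcell import telemetry, grab_frame
import cv2
for n in("scene","top"):
    f=grab_frame(n);cv2.imwrite(f"pics/{n}0.png",f["color"]);print(n,f["vertical_fov"],f["cx"],f["cy"],f["pose"])
print(telemetry.state())
E
```

```text
pics
scene 51.26383617455771 324.37028219886076 204.53913400714646 [[ 2.98623095e-02  7.22242445e-01 -6.90995002e-01  1.40969160e+03]
 [ 9.99552361e-01 -2.28377106e-02  1.93265913e-02 -2.11880963e+01]
 [-1.82225933e-03 -6.91262823e-01 -7.22601128e-01  1.01025785e+03]
 [ 0.00000000e+00  0.00000000e+00  0.00000000e+00  1.00000000e+00]]
top 55.82820798244217 324.3774263685407 202.20452015781686 [[-2.97684486e-02 -9.94578224e-01  9.96393310e-02  3.72171493e+02]
 [-9.98903923e-01  3.32031862e-02  3.29924528e-02  1.02084778e+00]
 [-3.61219183e-02 -9.85479845e-02 -9.94476496e-01  1.03313167e+03]
 [ 0.00000000e+00  0.00000000e+00  0.00000000e+00  1.00000000e+00]]
{'time_s': 0.1, 'qpos': array([ 7.52287967e+01,  1.83469204e+01,  8.96988618e+01,  1.61657341e-04,
        7.20452427e+01, -1.14584414e+00]), 'qvel': array([ 0.08722439, -0.08194171, -0.24498634,  0.06584647,  0.04331477,
        0.02483556]), 'effort': array([ 1.10061799e-03, -4.13333631e+01, -2.32511866e+01,  7.27652782e-02,
        4.22226987e-02, -5.16308421e-05]), 'ee_pos': array([135.31913167, 558.31571921, 173.31877597]), 'ee_rot': array([-1.79908996e+02, -1.97393707e-03,  1.66374589e+02]), 'force': array([0.59594617, 0.38787943, 0.51788429]), 'torque': array([ 0.0106787 ,  0.02123021, -0.03189399]), 'gripper_width': 90.83826663130341}
```

View pics/scene0.png

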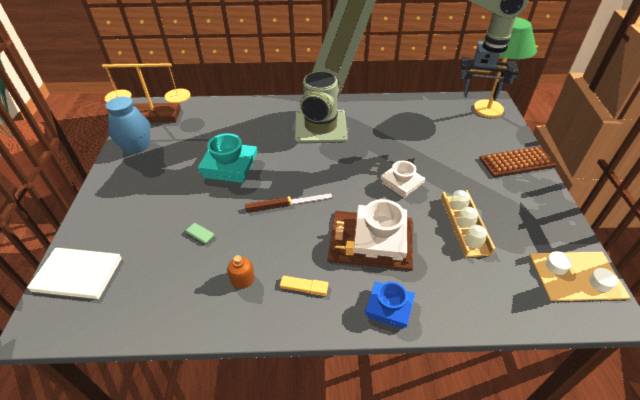

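View pics/top0.png

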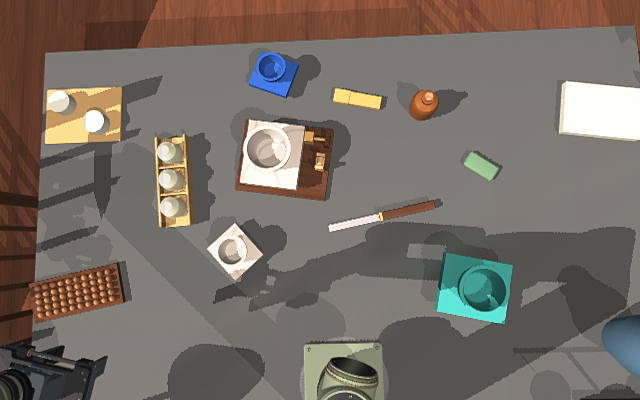

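The candidates are the white mortar on the dark board (top 270,150), the small white one (235,250), and the blue (273,70) and turquoise (478,288) ones. The one on the board is the larger of the non-blue ones and has the fulcrum and chock beside it. I'll enlarge that view to confirm.

```bash
python3 - <<'E'
import cv2
a=cv2.imread("pics/top0.png");b=cv2.imread("pics/scene0.png")
cv2.imwrite("pics/c1.png",cv2.resize(a[105:240,225:445],None,fx=3.6,fy=3.6,interpolation=cv2.INTER_CUBIC))
cv2.imwrite("pics/c2.png",cv2.resize(b[150:280,235:435],None,fx=4,fy=4,interpolation=cv2.INTER_CUBIC))
E
```

```text
(no output)
```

View pics/c1.png

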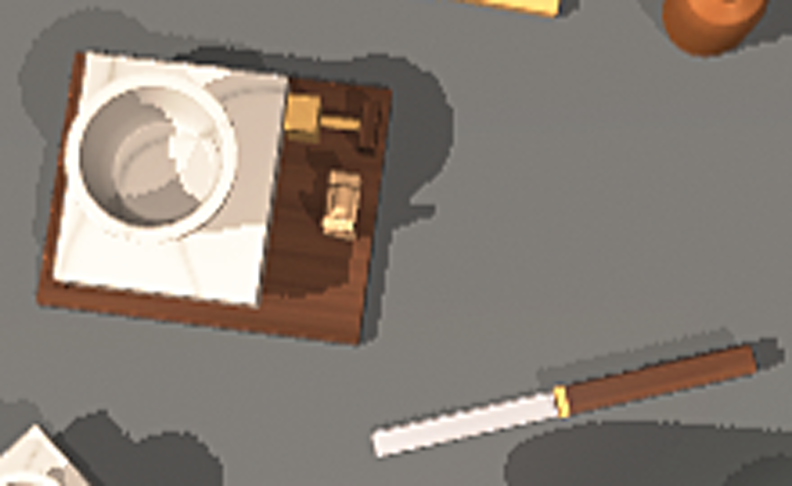

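View pics/c2.png

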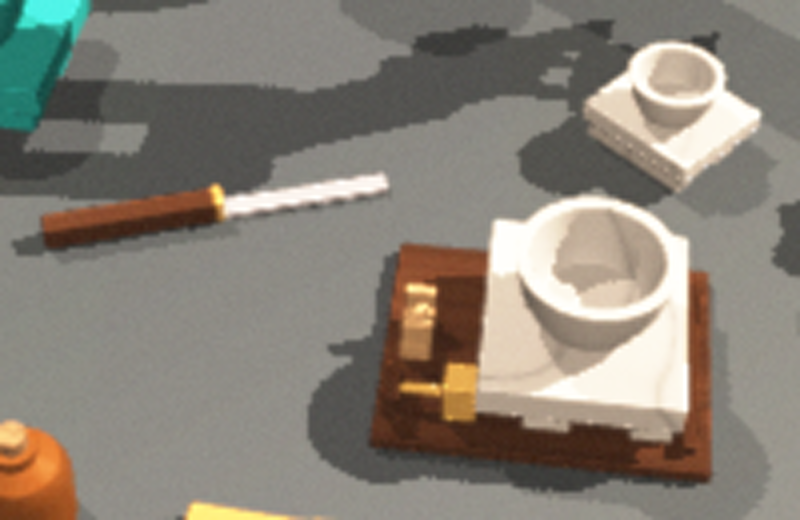

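The crops confirm it. The large white mortar on the board has the fulcrum at crop (343,205) and the brass chock at (302,115) in front of it. The bar lies at top pixels (330..437, 228..205). Next I measure the board, mortar, fulcrum and bar.

```bash
cat > h.py <<'E'
import numpy as np, cv2
from workcell import telemetry, grab_frame
def ray(f,u,v):
    H=f["color"].shape[0]; F=H/2/np.tan(np.radians(f["vertical_fov"])/2)
    P=np.array(f["pose"]); d=P[:3,:3]@np.array([(u-f["cx"])/F,(v-f["cy"])/F,1.]); return P[:3,3]*(1000 if abs(P[2,3])<10 else 1),d
def hit(f,u,v,z):
    o,d=ray(f,u,v); return o+d*(z-o[2])/d[2]
def proj(f,p):
    H=f["color"].shape[0]; F=H/2/np.tan(np.radians(f["vertical_fov"])/2)
    P=np.array(f["pose"]); c=P[:3,:3].T@(np.array(p)-P[:3,3]); return np.array([f["cx"]+F*c[0]/c[2],f["cy"]+F*c[1]/c[2]])
E
python3 - <<'E'
from h import *
np.set_printoptions(precision=1,suppress=True)
t=grab_frame("top");s=grab_frame("scene")
C1=lambda u,v:((u+.5)/3.6-.5+225,(v+.5)/3.6-.5+105)
C2=lambda u,v:((u+.5)/4-.5+235,(v+.5)/4-.5+150)
for n,p,z in [("board BR",(358,344),12),("board TR",(391,90),12),("board BL",(37,303),12),
  ("foot FR top",(287,76),64),("foot FL",(257,304),64),("foot RL",(53,280),64),("foot RR",(84,52),64),
  ("ful cheek up",(343,172),50),("ful cheek lo",(341,236),50)]:
    print(n,hit(t,*C1(*p),z))
for n,p,z in [("board FLs",(402,245),12),("board FRs",(372,443),12),("board RRs",(710,478),12),
 ("foot FL",(490,220),64),("foot RR",(688,411),64),("foot FR",(478,404),64),
 ("ful cheekL",(421,287),50),("cheekR",(417,328),50),("bartip",(387,182),3.5),("barend",(43,222),22)]:
    print("S",n,hit(s,*C2(*p),z))
img=cv2.cvtColor(t["color"],cv2.COLOR_BGR2HSV)
sub=np.zeros(img.shape[:2],bool);sub[195:238,322:445]=1
h,S,V=[img[...,i].astype(int) for i in range(3)]
w=sub&(V>170)&(S<60); b=sub&(S>90)
for n,m,z in(("blade",w,7),("handle",b,20)):
    ys,xs=np.nonzero(m); pts=np.array([hit(t,x,y,z)[:2] for x,y in zip(xs,ys)])
    vx,vy,x0,y0=cv2.fitLine(pts.astype(np.float32),cv2.DIST_L2,0,.01,.01).ravel()
    pr=(pts-[x0,y0])@[vx,vy]
    print(n,len(xs),(x0,y0),np.degrees(np.arctan2(vy,vx)),np.array([x0,y0])+np.array([vx,vy])*pr.min(),np.array([x0,y0])+np.array([vx,vy])*pr.max())
E
```

```text
board BR [480.   35.5  12. ]
board TR [675.6   4.3  12. ]
board BL [519.8 280.1  12. ]
foot FR top [673.7  80.   64. ]
foot FL [506.  105.8  64. ]
foot RL [528.7 254.1  64. ]
foot RR [698.1 229.7  64. ]
ful cheek up [603.8  41.5  50. ]
ful cheek lo [556.1  44.4  50. ]
S board FLs [484.8  39.8  12. ]
S board FRs [682.3   8.3  12. ]
S board RRs [720.8 250.9  12. ]
S foot FL [508.4 106.9  64. ]
S foot RR [699.4 231.2  64. ]
S foot FR [688.6  83.2  64. ]
S ful cheekL [564.4  49.9  50. ]
S cheekR [605.3  44.6  50. ]
S bartip [403.2  31.    3.5]
S barend [ 459.1 -253.7   22. ]
blade 363 (np.float32(417.4381), np.float32(-42.676083)) -79.02046 [404.1  26.1] [ 430.7 -110.9]
handle 474 (np.float32(446.29602), np.float32(-176.24689)) -89.50295 [444.4  40.5] [ 447.  -257.8]
```

>>> {"op": "drive_tool", "data": {
  "moves": [
    {"claw": -1,"dx": 0,"dy": 0,"dz": 0,"yaw": 1},
    {"claw": -1,"dx": 0,"dy": 0,"dz": 0,"yaw": 1},
    {"claw": -1,"dx": 0,"dy": 0,"dz": 0,"yaw": 1},
    {"claw": -1,"dx": 0,"dy": 0,"dz": 0,"yaw": 1},
    {"claw": -1,"dx": 0,"dy": 0,"dz": 0,"yaw": 1}
  ],
  "grip_force": 5
}}

```text
time_s: 0.82
ee_pos: [135.1, 557.5, 172.1]
ee_rot: [-179.8, 0.2, 122.0]
force: [0.3, -0.7, 0.6]
gripper_width: 91.8
```

>>> {"op": "drive_tool", "data": {
  "moves": [
    {"claw": -1,"dx": 0,"dy": 0,"dz": 0,"yaw": 1},
    {"claw": -1,"dx": 0,"dy": 0,"dz": 0,"yaw": 1},
    {"claw": -1,"dx": 0,"dy": 0,"dz": 0,"yaw": 0.45},
    {"claw": -1,"dx": -1,"dy": 0.2,"dz": 0,"yaw": 0},
    {"claw": -1,"dx": -1,"dy": 0.2,"dz": 0,"yaw": 0}
  ]
}}

```text
time_s: 1.45
ee_pos: [149.8, 518.7, 170.7]
ee_rot: [-179.8, 0.3, 100.3]
force: [-0.4, -0.1, -0.2]
gripper_width: 91.5
```

>>> {"op": "drive_tool", "data": {
  "moves": [
    {"claw": -1,"dx": -1,"dy": 0.2,"dz": 0,"yaw": 0},
    {"claw": -1,"dx": -1,"dy": 0.2,"dz": 0,"yaw": 0},
    {"claw": -1,"dx": -1,"dy": 0.2,"dz": 0,"yaw": 0},
    {"claw": -1,"dx": -1,"dy": 0.2,"dz": 0,"yaw": 0},
    {"claw": -1,"dx": -1,"dy": 0.2,"dz": 0,"yaw": 0}
  ]
}}

```text
time_s: 2.08
ee_pos: [189.8, 417.0, 171.5]
ee_rot: [-179.9, 0.3, 100.2]
force: [0.4, -0.4, 0.1]
gripper_width: 91.1
```

>>> {"op": "drive_tool", "data": {
  "moves": [
    {"claw": -1,"dx": -1,"dy": 0.2,"dz": 0,"yaw": 0},
    {"claw": -1,"dx": -1,"dy": 0.2,"dz": 0,"yaw": 0},
    {"claw": -1,"dx": -1,"dy": 0.2,"dz": 0,"yaw": 0},
    {"claw": -1,"dx": -1,"dy": 0.2,"dz": 0,"yaw": 0},
    {"claw": -1,"dx": -1,"dy": 0.2,"dz": 0,"yaw": 0}
  ]
}}

```text
time_s: 2.7
ee_pos: [229.6, 315.3, 172.3]
ee_rot: [-179.9, 0.3, 100.2]
force: [0.9, 0.5, -0.2]
gripper_width: 91.2
```

>>> {"op": "drive_tool", "data": {
  "moves": [
    {"claw": -1,"dx": -1,"dy": 0.2,"dz": 0,"yaw": 0},
    {"claw": -1,"dx": -1,"dy": 0.2,"dz": 0,"yaw": 0},
    {"claw": -1,"dx": -1,"dy": 0.2,"dz": 0,"yaw": 0},
    {"claw": -1,"dx": -1,"dy": 0.2,"dz": 0,"yaw": 0},
    {"claw": -1,"dx": -1,"dy": 0.2,"dz": 0,"yaw": 0}
  ]
}}

```text
time_s: 3.32
ee_pos: [268.2, 213.9, 173.0]
ee_rot: [180.0, 0.3, 100.2]
force: [0.2, -0.2, 0.4]
gripper_width: 90.9
```

>>> {"op": "drive_tool", "data": {
  "moves": [
    {"claw": -1,"dx": -1,"dy": 0.23,"dz": 0,"yaw": 0},
    {"claw": -1,"dx": -1,"dy": 0.23,"dz": 0,"yaw": 0},
    {"claw": -1,"dx": -1,"dy": 0.23,"dz": 0,"yaw": 0},
    {"claw": -1,"dx": -1,"dy": 0.23,"dz": 0,"yaw": 0},
    {"claw": -1,"dx": -1,"dy": 0.23,"dz": 0,"yaw": 0}
  ]
}}

```text
time_s: 3.95
ee_pos: [308.7, 113.3, 173.6]
ee_rot: [179.8, 0.2, 100.2]
force: [-0.4, 0.4, 0.1]
gripper_width: 91.4
```

>>> {"op": "drive_tool", "data": {
  "moves": [
    {"claw": -1,"dx": -1,"dy": 0.23,"dz": 0,"yaw": 0},
    {"claw": -1,"dx": -1,"dy": 0.23,"dz": 0,"yaw": 0},
    {"claw": -1,"dx": -1,"dy": 0.23,"dz": 0,"yaw": 0},
    {"claw": -1,"dx": -1,"dy": 0.23,"dz": 0,"yaw": 0},
    {"claw": -1,"dx": -1,"dy": 0.23,"dz": 0,"yaw": 0}
  ]
}}

```text
time_s: 4.58
ee_pos: [348.2, 12.9, 174.3]
ee_rot: [179.7, 0.2, 100.1]
force: [0.6, -0.3, 0.4]
gripper_width: 91.2
```

>>> {"op": "drive_tool", "data": {
  "moves": [
    {"claw": -1,"dx": -1,"dy": 0.23,"dz": 0.2,"yaw": 0},
    {"claw": -1,"dx": -1,"dy": 0.23,"dz": 0.4,"yaw": 0},
    {"claw": -1,"dx": -1,"dy": 0.23,"dz": 0.4,"yaw": 0},
    {"claw": -1,"dx": -1,"dy": 0.23,"dz": 0.4,"yaw": 0},
    {"claw": -1,"dx": -1,"dy": 0.23,"dz": 0.4,"yaw": 0}
  ]
}}

```text
time_s: 5.2
ee_pos: [388.0, -87.5, 138.8]
ee_rot: [179.5, 0.3, 100.0]
force: [0.2, -0.0, 0.6]
gripper_width: 91.0
```

>>> {"op": "drive_tool", "data": {
  "moves": [
    {"claw": -1,"dx": -1,"dy": 0.23,"dz": 0.4,"yaw": 0},
    {"claw": -1,"dx": -1,"dy": 0.23,"dz": 0.4,"yaw": 0},
    {"claw": -1,"dx": -1,"dy": 0.23,"dz": 0.4,"yaw": 0},
    {"claw": -1,"dx": -0.5,"dy": 0.23,"dz": 0.4,"yaw": 0},
    {"claw": -1,"dx": 0,"dy": 0,"dz": 0,"yaw": 0}
  ]
}}

```text
time_s: 5.82
ee_pos: [416.9, -158.2, 105.9]
ee_rot: [179.5, 0.3, 99.8]
force: [-0.3, 0.4, 0.2]
gripper_width: 91.2
```

>>> {"op": "drive_tool", "data": {
  "moves": [
    {"claw": -1,"dx": -0.8,"dy": 0.4,"dz": 0.4,"yaw": -0.15},
    {"claw": -1,"dx": -0.8,"dy": 0.4,"dz": 0.5,"yaw": 0},
    {"claw": -1,"dx": -0.8,"dy": 0.4,"dz": 0.5,"yaw": 0},
    {"claw": -1,"dx": 0,"dy": 0,"dz": 0.5,"yaw": 0},
    {"claw": -1,"dx": 0,"dy": 0,"dz": 0,"yaw": 0}
  ]
}}

```text
time_s: 6.45
ee_pos: [450.0, -200.9, 66.7]
ee_rot: [179.5, 0.2, 101.2]
force: [-0.9, -0.2, 0.0]
gripper_width: 91.4
```

```bash
python3 - <<'E'
from h import *
for n in("top","scene"):
    f=grab_frame(n);c=f["color"]
    s=telemetry.state(); u,v=proj(f,s["ee_pos"]);print(n,u,v,s["ee_pos"],s["ee_rot"])
    u,v=int(u),int(v); c=c[max(0,v-70):v+70,u-100:u+100]
    cv2.imwrite(f"pics/{n}1.png",cv2.resize(c,None,fx=4,fy=4,interpolation=cv2.INTER_CUBIC))
E
```

```text
top 416.40035065050233 206.34825682004373 [ 450.51889828 -201.07421644   67.21484034] [179.48313107   0.20749334 101.17859991]
scene 260.05229720657155 193.06391907089687 [ 450.75003071 -201.15380617   67.66171908] [179.44404848   0.23939253 101.1846214 ]
```

View pics/top1.png

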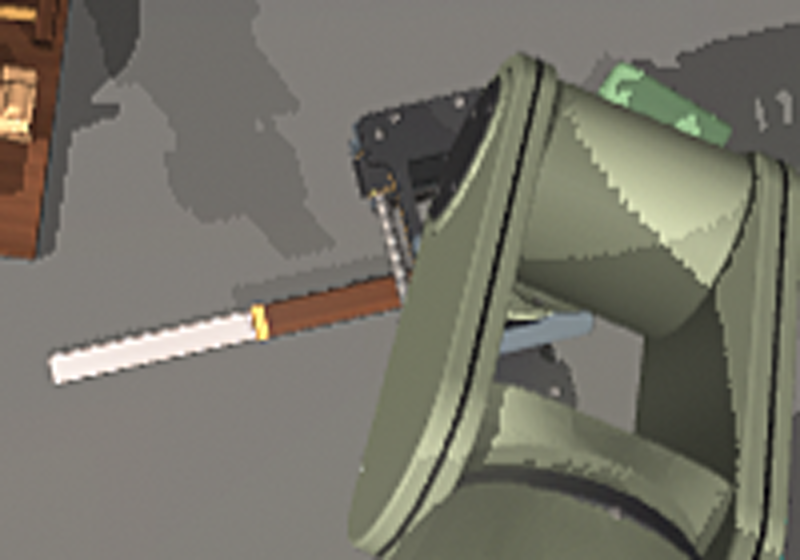

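View pics/scene1.png

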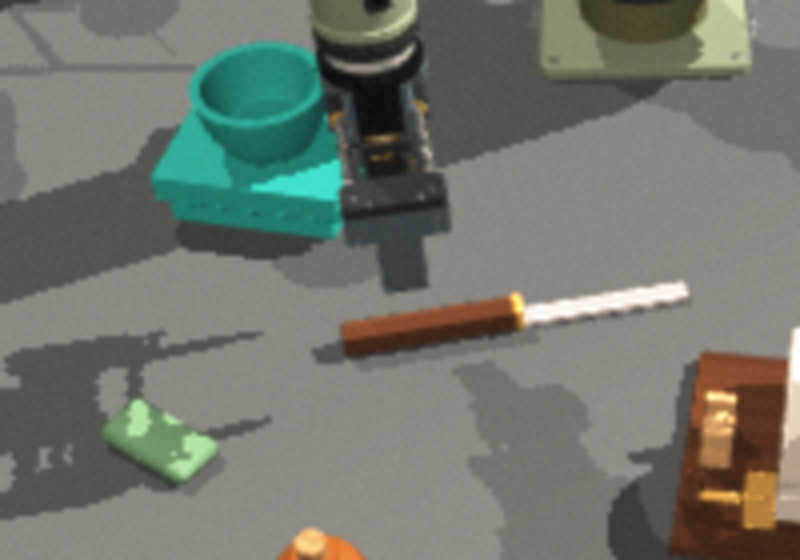

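```bash
python3 - <<'E'
from h import *
f=grab_frame("top")
for u,v in((444,250),(513,263),(440,308),(482,268)):
    print(u,v,[hit(f,u,v,z).round(0)[:2] for z in(0,60,100)])
E
```

```text
444 250 [array([ 336., -282.]), array([ 338., -266.]), array([ 339., -255.])]
513 263 [array([ 296., -462.]), array([ 301., -435.]), array([ 304., -417.])]
440 308 [array([ 184., -263.]), array([ 195., -247.]), array([ 202., -237.])]
482 268 [array([ 286., -380.]), array([ 291., -358.]), array([ 294., -343.])]
```

>>> {"op": "drive_tool", "data": {
  "moves": [
    {"claw": -1,"dx": 0,"dy": -0.1,"dz": 0.9,"yaw": 0},
    {"claw": -1,"dx": 0,"dy": 0,"dz": 0.9,"yaw": 0},
    {"claw": -1,"dx": 0,"dy": 0,"dz": 0.7,"yaw": 0},
    {"claw": -1,"dx": 0,"dy": 0,"dz": 0.2,"yaw": 0},
    {"claw": -1,"dx": 0,"dy": 0,"dz": 0,"yaw": 0}
  ]
}}

```text
time_s: 7.22
ee_pos: [451.0, -201.6, 15.0]
ee_rot: [179.1, 0.4, 101.3]
force: [-0.6, 0.5, 0.9]
gripper_width: 91.3
```

>>> {"op": "drive_tool", "data": {
  "moves": [
    {"claw": -1,"dx": 0,"dy": -0.05,"dz": 0.35,"yaw": 0},
    {"claw": -1,"dx": 0,"dy": 0,"dz": 0.2,"yaw": 0},
    {"claw": 1,"dx": 0,"dy": 0,"dz": 0,"yaw": 0},
    {"claw": 1,"dx": 0,"dy": 0,"dz": 0,"yaw": 0},
    {"claw": 1,"dx": 0,"dy": 0,"dz": 0,"yaw": 0}
  ],
  "grip_force": 6
}}

```text
time_s: 7.85
ee_pos: [451.2, -202.3, 4.4]
ee_rot: [179.0, 0.5, 101.3]
force: [-1.1, -0.2, 0.1]
gripper_width: 64.1
```

>>> {"op": "drive_tool", "data": {
  "moves": [
    {"claw": 1,"dx": 0,"dy": 0,"dz": 0,"yaw": 0},
    {"claw": 1,"dx": 0,"dy": 0,"dz": 0,"yaw": 0},
    {"claw": 1,"dx": 0,"dy": 0,"dz": 0,"yaw": 0},
    {"claw": 1,"dx": 0,"dy": 0,"dz": 0,"yaw": 0},
    {"claw": 1,"dx": 0,"dy": 0,"dz": 0,"yaw": 0}
  ]
}}

```text
time_s: 8.48
ee_pos: [451.4, -202.4, 4.7]
ee_rot: [179.0, 0.6, 101.2]
force: [0.0, -0.2, -0.3]
gripper_width: 14.2
```

```bash
python3 - <<'E'
from h import *
print(telemetry.state()["gripper_width"])
for n in("top","scene"):
    f=grab_frame(n);c=f["color"]
    c=c[150:280,300:470] if n=="top" else c[130:260,200:370]
    cv2.imwrite(f"pics/{n}2.png",cv2.resize(c,None,fx=4,fy=4,interpolation=cv2.INTER_CUBIC))
E
```

```text
14.210014563450203
```

View pics/top2.png

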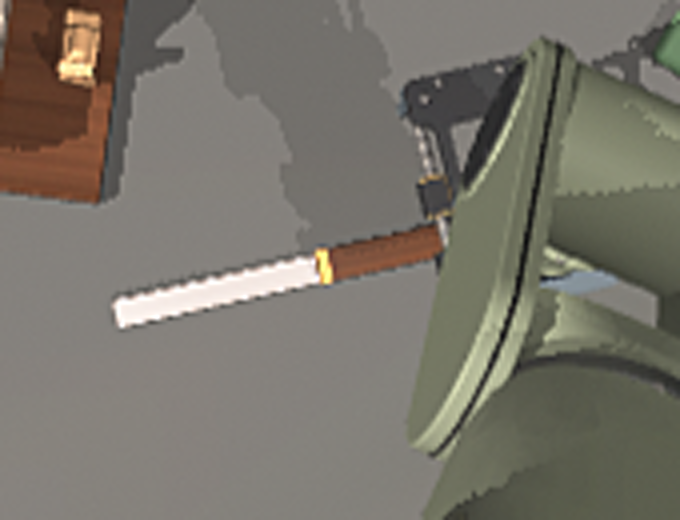

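View pics/scene2.png

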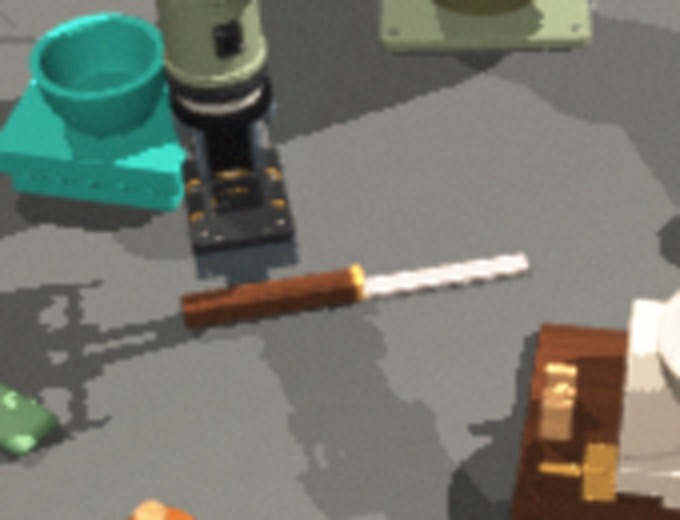

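```bash
python3 - <<'E'
from h import *
s=telemetry.state();print(s["ee_pos"],s["qpos"],s["gripper_width"],s["force"])
for n in("top","scene"):
    f=grab_frame(n);c=f["color"].copy()
    u,v=proj(f,s["ee_pos"]);print(n,u,v, "base",proj(f,(0,0,0)),proj(f,(450,-202,80)))
    x0,y0=int(u)-50,int(v)-50
    c=cv2.resize(c[y0:y0+90,x0:x0+100],None,fx=7,fy=6.66,interpolation=cv2.INTER_CUBIC)
    for p,col in((s["ee_pos"],(0,0,255)),(s["ee_pos"]+[0,0,60],(0,255,0)),((404,27,7),(255,0,0))):
        q=proj(f,p); cv2.circle(c,(int((q[0]-x0)*7),int((q[1]-y0)*6.66)),5,col,2)
    cv2.imwrite(f"pics/{n}3.png",c)
E
```

```text
[ 451.332798   -202.3732198     4.64572075] [-25.60091328  20.85169026 114.25664411   0.2239856   43.7682124
 -37.01479726] 6.170804198600719 [-0.09742986  0.54060204  0.47787865]
top 412.1077064036441 208.05519944051977 base [343.21553186 382.10716708] [417.83165124 206.09597674]
scene 261.81960319245155 206.67923497698789 base [319.70500921 126.21774323] [259.3672146  190.15857658]
```

View pics/top3.png

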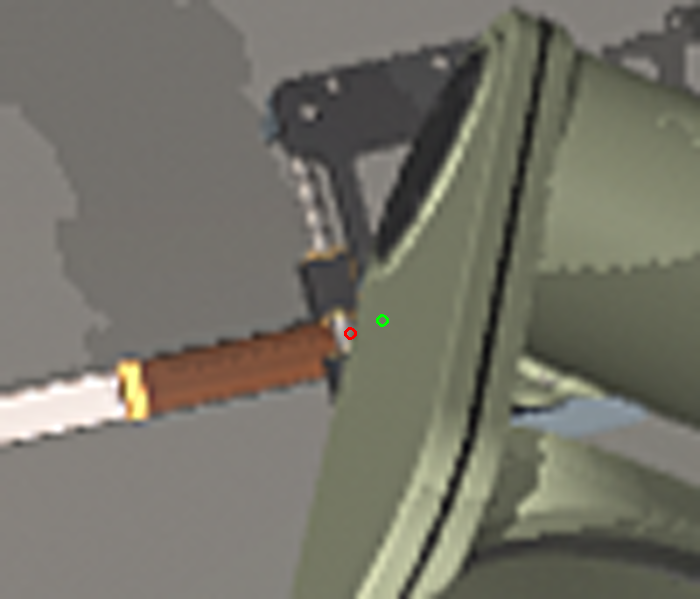

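View pics/scene3.png

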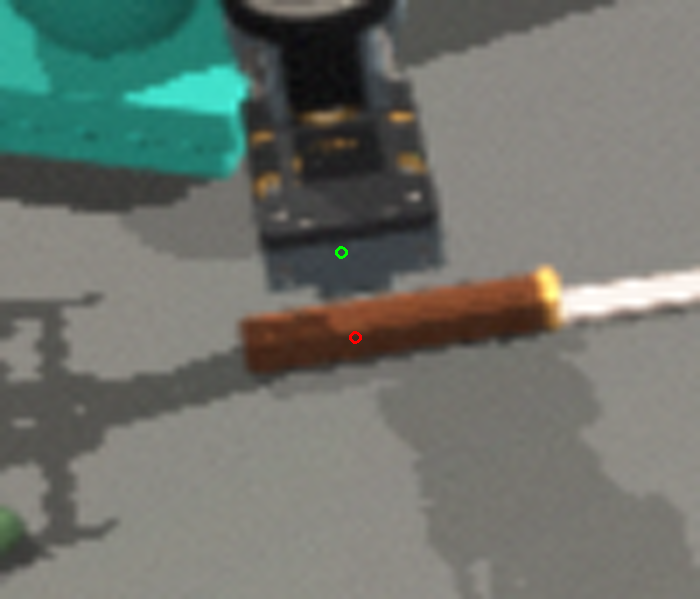

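The opening is now 6 mm, so the handle is not between the fingers and they appear to have closed above it. I'll raise the tool and check the reported TCP against the pictures.

>>> {"op": "drive_tool", "data": {
  "moves": [
    {"claw": 1,"dx": 0,"dy": 0,"dz": -0.9,"yaw": 0},
    {"claw": 1,"dx": 0,"dy": 0,"dz": -0.9,"yaw": 0},
    {"claw": 1,"dx": 0,"dy": 0,"dz": -0.9,"yaw": 0},
    {"claw": 1,"dx": 0,"dy": 0,"dz": 0,"yaw": 0}
  ]
}}

```text
time_s: 9.18
ee_pos: [449.9, -201.9, 59.5]
ee_rot: [179.1, 0.5, 101.2]
force: [-1.1, -0.1, -0.3]
gripper_width: 0.2
```

```bash
python3 - <<'E'
from h import *
s=telemetry.state();print(s["ee_pos"],s["gripper_width"],s["force"])
for n in("top","scene"):
    f=grab_frame(n);c=f["color"].copy()
    u,v=proj(f,s["ee_pos"]);print(n,u,v)
    x0,y0=int(u)-50,int(v)-50
    c=cv2.resize(c[y0:y0+90,x0:x0+100],None,fx=7,fy=6.66,interpolation=cv2.INTER_CUBIC)
    for p,col in((s["ee_pos"],(0,0,255)),(s["ee_pos"]+[0,0,60],(0,255,0))):
        q=proj(f,p); cv2.circle(c,(int((q[0]-x0)*7),int((q[1]-y0)*6.66)),5,col,2)
    cv2.imwrite(f"pics/{n}4.png",c)
E
```

```text
[ 449.86180639 -201.86731008   59.538068  ] 0.18111685977937686 [-1.09115234 -0.09749112 -0.32705501]
top 416.1084130695772 206.85494566014077
scene 260.1369305187803 194.6636437729134
```

View pics/top4.png

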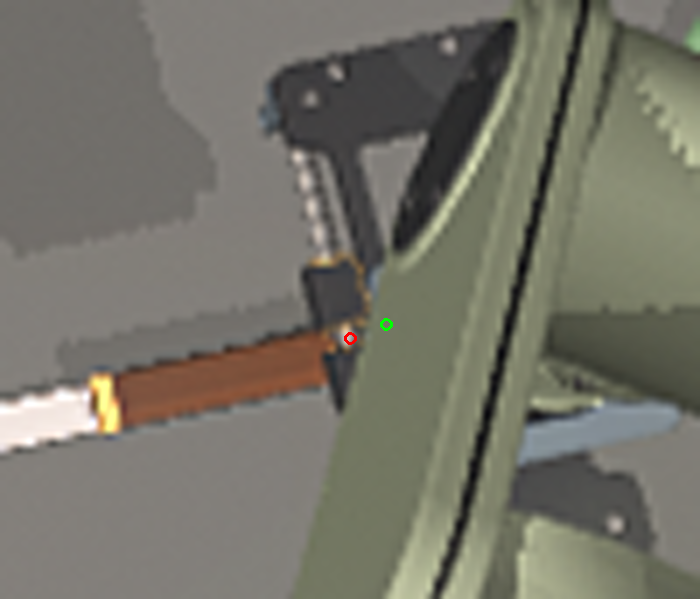

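View pics/scene4.png

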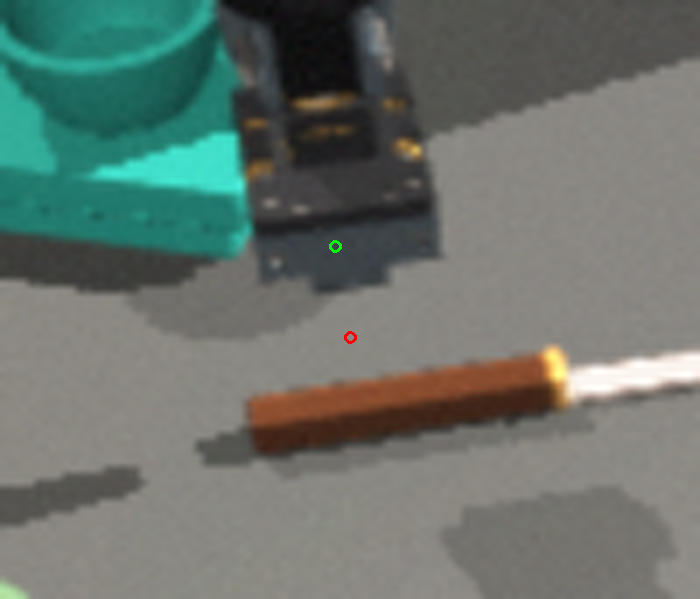

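```bash
python3 - <<'E'
from h import *
f=grab_frame("scene")
def atx(u,v,x):
    o,d=ray(f,u,v);return (o+d*(x-o[0])/d[0]).round(1)
print("closed",[atx(260,188,x) for x in(450,463)])
print("open",[atx(261,195.3,x) for x in(496,509)])
E
```

```text
closed [array([ 450. , -198.9,   89.5]), array([ 463. , -196.5,  102. ])]
open [array([ 496. , -190.9,  102.4]), array([ 509. , -188.4,  115.3])]
```

>>> {"op": "drive_tool", "data": {
  "moves": [
    {"claw": -0.3,"dx": 0,"dy": 0,"dz": 0,"yaw": 0},
    {"claw": -0.3,"dx": 0,"dy": 0,"dz": 0.3,"yaw": 0},
    {"claw": -0.3,"dx": 0,"dy": 0,"dz": 0.4,"yaw": 0},
    {"claw": -0.3,"dx": 0,"dy": 0,"dz": 0.4,"yaw": 0},
    {"claw": -0.3,"dx": 0,"dy": 0,"dz": 0.3,"yaw": 0}
  ]
}}

```text
time_s: 9.95
ee_pos: [447.4, -200.6, 25.9]
ee_rot: [179.5, 0.2, 101.3]
force: [0.4, 0.7, 0.2]
gripper_width: 47.4
```

```bash
python3 - <<'E'
from h import *
s=telemetry.state();print(s["ee_pos"],s["gripper_width"],s["force"],s["qpos"])
for n in("scene",):
    f=grab_frame(n);c=f["color"].copy()
    u,v=proj(f,s["ee_pos"]);print(n,u,v)
    x0,y0=int(u)-50,int(v)-50
    c=cv2.resize(c[y0:y0+90,x0:x0+100],None,fx=7,fy=6.66,interpolation=cv2.INTER_CUBIC)
    cv2.imwrite(f"pics/{n}5.png",c)
E
```

```text
[ 447.42012901 -200.60656111   25.91201979] 47.3930216335205 [0.38352626 0.73151747 0.22798413] [-25.61105735  19.10701013 112.94935625   0.20835983  47.37588299
 -37.0056074 ]
scene 261.7330982814887 201.36473112246892
```

View pics/scene5.png

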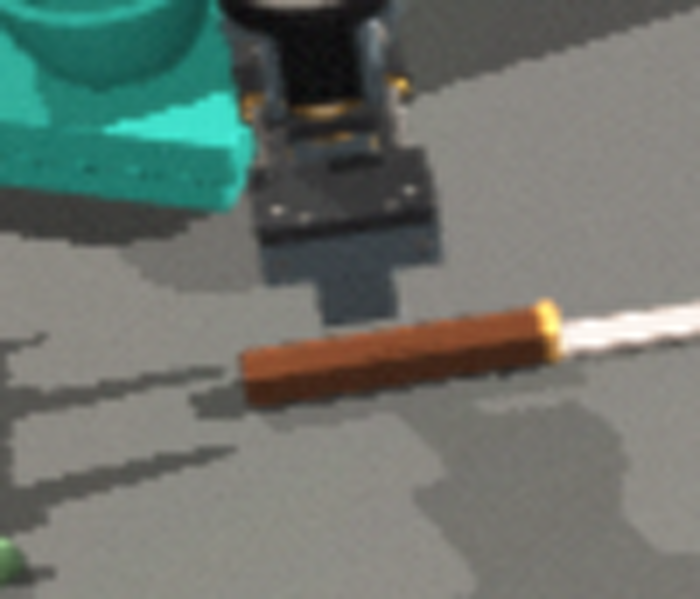

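>>> {"op": "drive_tool", "data": {
  "moves": [
    {"claw": -0.3,"dx": 0,"dy": 0,"dz": 0.6,"yaw": 0},
    {"claw": -0.3,"dx": 0,"dy": 0,"dz": 0.5,"yaw": 0},
    {"claw": -0.3,"dx": 0,"dy": 0,"dz": 0.3,"yaw": 0}
  ]
}}

```text
time_s: 10.38
ee_pos: [447.4, -200.5, -4.5]
ee_rot: [179.5, 0.2, 101.3]
force: [0.5, -0.2, 0.4]
gripper_width: 59.2
```

>>> {"op": "drive_tool", "data": {
  "moves": [
    {"claw": -0.3,"dx": 0,"dy": 0,"dz": 0.3,"yaw": 0},
    {"claw": -0.3,"dx": 0,"dy": 0,"dz": 0.2,"yaw": 0}
  ]
}}

```text
time_s: 10.62
ee_pos: [447.4, -200.5, -15.4]
ee_rot: [179.5, 0.2, 101.3]
force: [-0.8, -0.9, -0.5]
gripper_width: 58.8
```

```bash
python3 - <<'E'
from h import *
s=telemetry.state();print(s["ee_pos"],s["gripper_width"],s["force"],s["qpos"])
for n in("scene",):
    f=grab_frame(n);c=f["color"].copy()
    x0,y0=210,150
    c=cv2.resize(c[y0:y0+90,x0:x0+100],None,fx=7,fy=6.66,interpolation=cv2.INTER_CUBIC)
    cv2.imwrite(f"pics/{n}6.png",c)
E
```

```text
[ 447.4460157  -200.45367174  -15.44035874] 58.79203324808417 [-0.77591899 -0.85983911 -0.46216408] [-25.59380304  22.52458595 115.49631819   0.23178467  41.48376395
 -37.02317536]
```

View pics/scene6.png

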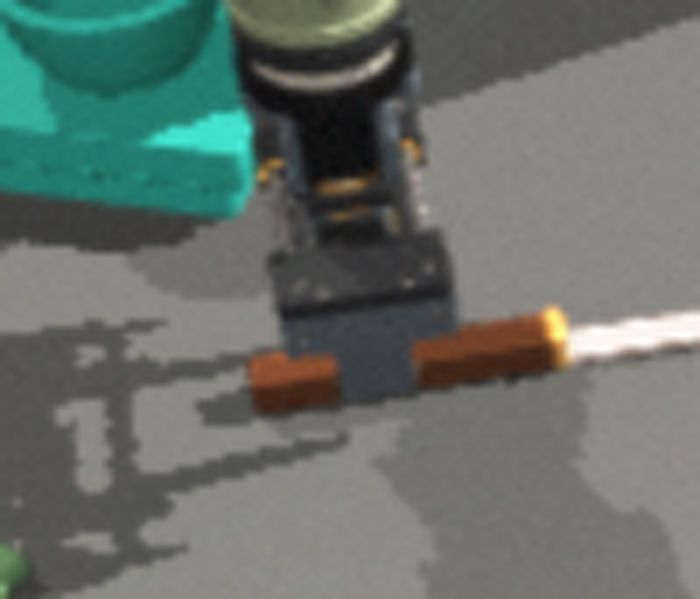

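The front finger now covers the handle at crop (378,350). The gap between its tip and its shadow tip (345,435) puts it about 13 mm above the slate, so the true tip height is roughly the reported z + 28 mm. I'll go down a little more and grip lightly.

>>> {"op": "drive_tool", "data": {
  "moves": [
    {"claw": -0.3,"dx": 0,"dy": 0,"dz": 0.2,"yaw": 0},
    {"claw": -0.3,"dx": 0,"dy": 0,"dz": 0.15,"yaw": 0}
  ]
}}

```text
time_s: 10.92
ee_pos: [447.6, -200.6, -22.8]
ee_rot: [179.5, 0.2, 101.3]
force: [-0.4, -0.9, 0.3]
gripper_width: 59.4
```

>>> {"op": "drive_tool", "data": {
  "moves": [
    {"claw": 1,"dx": 0,"dy": 0,"dz": 0.1,"yaw": 0},
    {"claw": 1,"dx": 0,"dy": 0,"dz": 0,"yaw": 0},
    {"claw": 1,"dx": 0,"dy": 0,"dz": 0,"yaw": 0},
    {"claw": 1,"dx": 0,"dy": 0,"dz": 0,"yaw": 0},
    {"claw": 1,"dx": 0,"dy": 0,"dz": 0,"yaw": 0}
  ],
  "grip_force": 4
}}

```text
time_s: 11.55
ee_pos: [448.4, -200.7, -24.8]
ee_rot: [179.4, 0.2, 101.2]
force: [1.0, 0.7, -1.1]
gripper_width: 22.2
```

>>> {"op": "drive_tool", "data": {
  "moves": [
    {"claw": 1,"dx": 0,"dy": 0,"dz": 0,"yaw": 0}
  ]
}}

```text
time_s: 11.68
ee_pos: [448.3, -200.7, -24.8]
ee_rot: [179.4, 0.2, 101.2]
force: [0.7, 0.0, -0.7]
gripper_width: 22.0
```

>>> {"op": "drive_tool", "data": {
  "moves": [
    {"claw": 1,"dx": 0,"dy": 0,"dz": -0.3,"yaw": 0},
    {"claw": 1,"dx": 0,"dy": 0,"dz": -0.5,"yaw": 0},
    {"claw": 1,"dx": 0,"dy": 0,"dz": -0.5,"yaw": 0},
    {"claw": 1,"dx": 0,"dy": 0,"dz": -0.5,"yaw": 0},
    {"claw": 1,"dx": 0,"dy": 0,"dz": -0.5,"yaw": 0}
  ]
}}

```text
time_s: 12.3
ee_pos: [446.3, -199.8, 23.5]
ee_rot: [179.6, 0.1, 101.2]
force: [-0.5, 0.1, -2.8]
gripper_width: 21.9
```

```bash
python3 - <<'E'
from h import *
s=telemetry.state();print(s["ee_pos"],s["gripper_width"],s["force"],s["torque"])
f=grab_frame("scene");c=f["color"].copy()
cv2.imwrite("pics/s7.png",cv2.resize(c[140:260,210:350],None,fx=5.5,fy=5,interpolation=cv2.INTER_CUBIC))
f=grab_frame("top");c=f["color"].copy()
cv2.imwrite("pics/t7.png",cv2.resize(c[110:250,300:440],None,fx=4.2,fy=4.2,interpolation=cv2.INTER_CUBIC))
E
```

```text
[ 446.28991404 -199.83567318   23.46508573] 21.93279824818132 [-0.49620996  0.08725138 -2.77243848] [-0.04757064  0.00544063 -0.00862493]
```

View pics/s7.png

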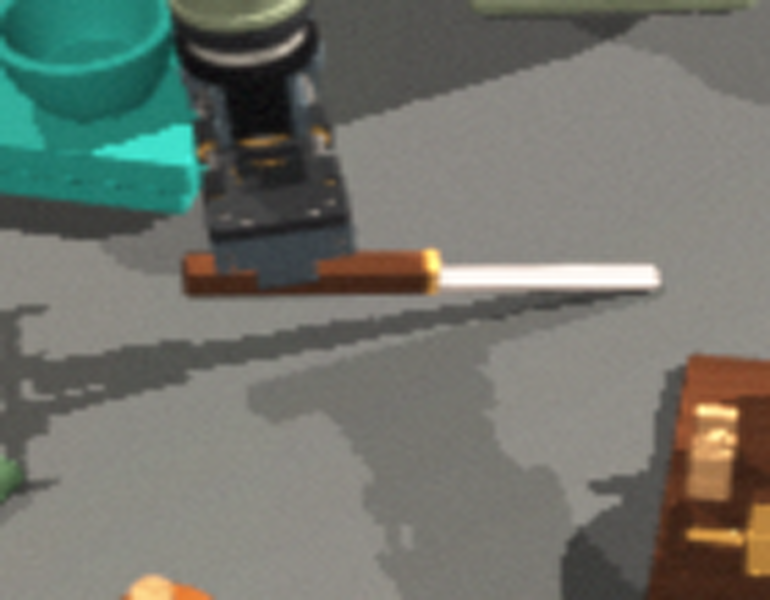

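View pics/t7.png

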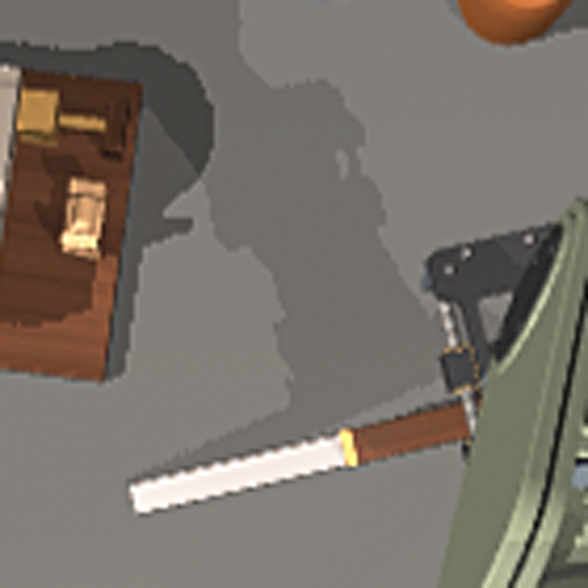

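>>> {"op": "drive_tool", "data": {
  "moves": [
    {"claw": 1,"dx": 0,"dy": 0,"dz": -0.5,"yaw": 0},
    {"claw": 1,"dx": 0,"dy": 0,"dz": -0.2,"yaw": 0},
    {"claw": 1,"dx": 0,"dy": 0,"dz": 0,"yaw": 0}
  ]
}}

```text
time_s: 12.78
ee_pos: [446.7, -200.1, 38.8]
ee_rot: [179.5, 0.2, 101.2]
force: [-0.2, 1.0, -3.9]
gripper_width: 22.0
```

>>> {"op": "drive_tool", "data": {
  "moves": [
    {"claw": 1,"dx": 0,"dy": 0,"dz": 0,"yaw": 0},
    {"claw": 1,"dx": 0,"dy": 0,"dz": -0.4,"yaw": 0},
    {"claw": 1,"dx": 0,"dy": 0,"dz": -0.6,"yaw": 0},
    {"claw": 1,"dx": 0,"dy": 0,"dz": -0.6,"yaw": 0},
    {"claw": 1,"dx": 0,"dy": 0,"dz": -0.6,"yaw": 0}
  ],
  "grip_force": 40
}}

```text
time_s: 13.4
ee_pos: [445.6, -200.1, 84.6]
ee_rot: [179.6, 0.1, 101.3]
force: [0.4, -1.5, -4.3]
gripper_width: 21.3
```

>>> {"op": "drive_tool", "data": {
  "moves": [
    {"claw": 1,"dx": 0,"dy": 0,"dz": -0.2,"yaw": 0.4},
    {"claw": 1,"dx": 0,"dy": 0.3,"dz": -0.3,"yaw": 0.7},
    {"claw": 1,"dx": 0,"dy": 0.6,"dz": -0.2,"yaw": 0.7},
    {"claw": 1,"dx": -0.2,"dy": 0.8,"dz": 0,"yaw": 0.5},
    {"claw": 1,"dx": -0.3,"dy": 0.8,"dz": 0,"yaw": 0}
  ]
}}

```text
time_s: 14.02
ee_pos: [495.1, -213.1, 105.0]
ee_rot: [179.3, 0.1, 80.8]
force: [0.1, 0.8, -3.3]
gripper_width: 21.5
```

>>> {"op": "drive_tool", "data": {
  "moves": [
    {"claw": 1,"dx": -0.2,"dy": 0.8,"dz": 0,"yaw": 0},
    {"claw": 1,"dx": -0.2,"dy": 0.8,"dz": 0,"yaw": 0},
    {"claw": 1,"dx": 0,"dy": 0.3,"dz": 0,"yaw": 0},
    {"claw": 1,"dx": 0,"dy": 0,"dz": 0,"yaw": 0}
  ]
}}

```text
time_s: 14.52
ee_pos: [532.8, -227.7, 107.6]
ee_rot: [179.3, 0.1, 80.9]
force: [0.2, 0.6, -3.2]
gripper_width: 21.6
```

```bash
python3 - <<'E'
from h import *
s=telemetry.state();print(s["ee_pos"],s["ee_rot"],s["gripper_width"],s["force"],s["torque"])
f=grab_frame("scene");c=f["color"].copy()
cv2.imwrite("pics/s8.png",cv2.resize(c[150:280,250:430],None,fx=4.4,fy=4.4,interpolation=cv2.INTER_CUBIC))
f=grab_frame("top");c=f["color"].copy()
cv2.imwrite("pics/t8.png",cv2.resize(c[105:225,230:430],None,fx=4,fy=4,interpolation=cv2.INTER_CUBIC))
E
```

```text
[ 532.81394143 -227.73442691  107.63059429] [1.79294986e+02 1.19677758e-01 8.08587920e+01] 21.617087623454488 [ 0.22012159  0.64299581 -3.19268687] [-0.2696808   0.1483171   0.02081803]
```

View pics/s8.png

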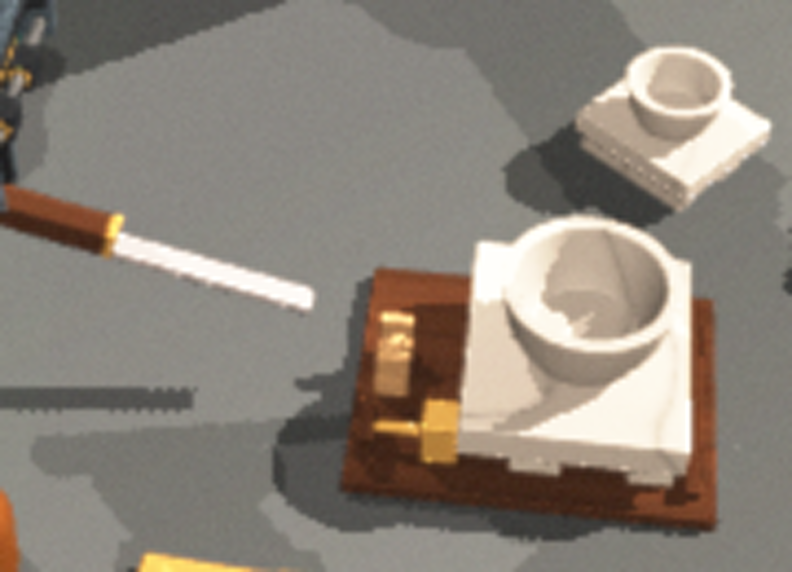

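View pics/t8.png

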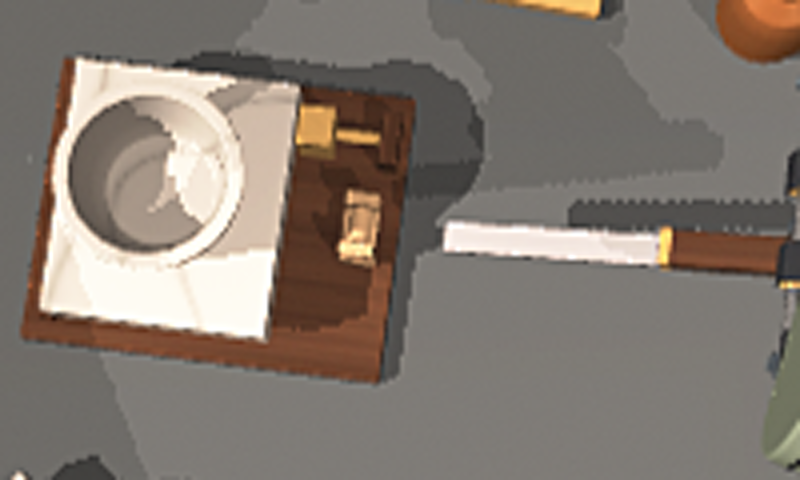

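```bash
cat >> h.py <<'E'
O=np.array([590.5,94.]); A=np.radians(81.1); X=np.array([np.cos(A),np.sin(A)]); Y=np.array([-X[1],X[0]])
def st(p): d=np.array(p[:2])-O; return np.array([d@X,d@Y,p[2]]).round(1)
def tri(f1,p1,f2,p2):
    o1,d1=ray(f1,*p1);o2,d2=ray(f2,*p2);d1/=np.linalg.norm(d1);d2/=np.linalg.norm(d2)
    a=np.linalg.lstsq(np.stack([d1,-d2],1),o2-o1,rcond=None)[0]; q1=o1+a[0]*d1;q2=o2+a[1]*d2
    return (q1+q2)/2,np.linalg.norm(q1-q2)
E
python3 - <<'E'
from h import *
t=grab_frame("top");s=grab_frame("scene")
T=lambda u,v:((u+.5)/4-.5+230,(v+.5)/4-.5+105)
S=lambda u,v:((u+.5)/4.4-.5+250,(v+.5)/4.4-.5+150)
def show(n,a,b):
    p,e=tri(t,T(*a),s,S(*b)); print(n,p.round(1),"stand",st(p),"err",round(e,1))
show("tip",(443,236),(314,293))
show("root",(660,246),(112,236))
show("cheek up out front",(343,192),(379,385))
for a,z in(((443,236),76),((660,246),114)): print(st(hit(t,*T(*a),z)))
for a,z in(((314,293),76),((112,236),114)): print(st(hit(s,*S(*a),z)))
ee=telemetry.state()["ee_pos"];print("tcp",st(ee))
E
python3 - <<'E'
import cv2
for n,x,y in(("t8",300,150),("s8",330,280)):
    c=cv2.imread(f"pics/{n}.png")[y:y+150,x:x+150];cv2.imwrite(f"pics/{n}z.png",cv2.resize(c,None,fx=4,fy=4,interpolation=cv2.INTER_CUBIC))
E
```

```text
tip [566.1  -9.6  77.6] stand [-106.2    8.1   77.6] err 3.4
root [ 546.7 -143.3  118.1] stand [-241.2    6.6  118.1] err 0.6
cheek up out front [608.5  45.1  28.9] stand [-45.5 -25.4  28.9] err 19.2
[-107.8    7.6   76. ]
[-241.4    5.8  114. ]
[-104.7    9.7   76. ]
[-242.7   10.4  114. ]
tcp [-326.7    7.8  107.5]
```

View pics/t8z.png

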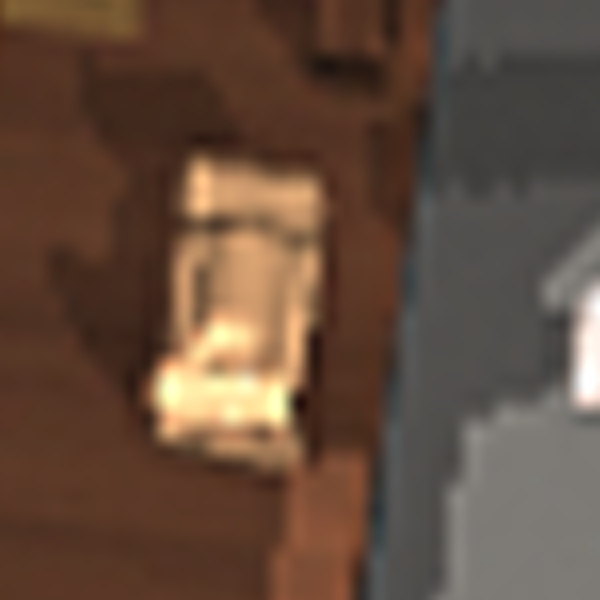

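View pics/s8z.png

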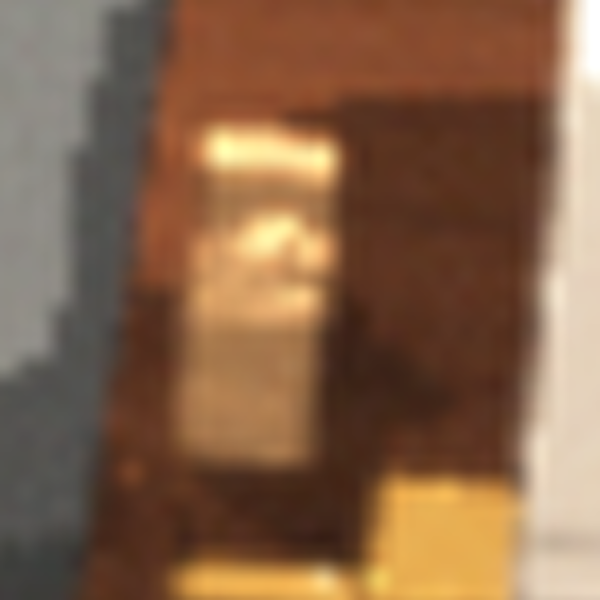

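```bash
python3 - <<'E'
from h import *
t=grab_frame("top");s=grab_frame("scene")
S=lambda u,v:((u/4+330+.5)/4.4-.5+250,(v/4+280+.5)/4.4-.5+150)
T=lambda u,v:((u/4+300+.5)/4-.5+230,(v/4+150+.5)/4-.5+105)
print("foot",st(hit(s,*S(247,465),12)))
for z in(42,46,50,54): print(z,"S -y out",st(hit(s,*S(253,322),z)),"S +y out",st(hit(s,*S(270,125),z)),"T -y out",st(hit(t,*T(255,150),z)),"T +y out top",st(hit(t,*T(225,435),z)))
E
```

```text
foot [-46.3 -22.4  12. ]
42 S -y out [-46.7 -15.2  42. ] S +y out [-48.3  30.2  42. ] T -y out [-50.6 -25.8  42. ] T +y out top [-51.7  22.8  42. ]
46 S -y out [-46.4 -18.5  46. ] S +y out [-48.   26.7  46. ] T -y out [-50.9 -24.9  46. ] T +y out top [-52.   23.5  46. ]
50 S -y out [-46.2 -21.9  50. ] S +y out [-47.8  23.2  50. ] T -y out [-51.2 -23.9  50. ] T +y out top [-52.3  24.2  50. ]
54 S -y out [-45.9 -25.2  54. ] S +y out [-47.5  19.6  54. ] T -y out [-51.5 -23.   54. ] T +y out top [-52.6  24.9  54. ]
```

>>> {"op": "drive_tool", "data": {
  "moves": [
    {"claw": 1,"dx": 0.3,"dy": 0.35,"dz": 0,"yaw": -0.02},
    {"claw": 1,"dx": 0.4,"dy": 0,"dz": 0.2,"yaw": 0},
    {"claw": 1,"dx": 0.4,"dy": 0,"dz": 0.2,"yaw": 0},
    {"claw": 1,"dx": 0.2,"dy": 0,"dz": 0.1,"yaw": 0},
    {"claw": 1,"dx": 0,"dy": 0,"dz": 0,"yaw": 0}
  ]
}}

```text
time_s: 15.45
ee_pos: [543.9, -200.5, 96.6]
ee_rot: [179.4, 0.1, 81.1]
force: [-0.5, -0.7, -3.7]
gripper_width: 21.1
```

```bash
cat > look.py <<'E'
import sys
from h import *
k=sys.argv[1]
s=telemetry.state();print("tcp",s["ee_pos"].round(1),st(s["ee_pos"]),s["ee_rot"].round(2),s["gripper_width"].round(1),s["force"].round(1),s["torque"].round(2))
def crop(name,p,w,h,tag):
    f=grab_frame(name);u,v=proj(f,p);x0,y0=int(u)-w//2,int(v)-h//2
    print(name,"origin",x0,y0)
    c=f["color"][y0:y0+h,x0:x0+w]; cv2.imwrite(f"pics/{tag}{k}.png",cv2.resize(c,None,fx=6,fy=6,interpolation=cv2.INTER_CUBIC))
P=O+X*-45
crop("scene",[*P,35],130,95,"s");crop("top",[*P,35],130,80,"t")
E
python3 look.py 9
```

```text
Traceback (most recent call last):
  File "look.py", line 4, in <module>
    s=telemetry.state();print("tcp",s["ee_pos"].round(1),st(s["ee_pos"]),s["ee_rot"].round(2),s["gripper_width"].round(1),s["force"].round(1),s["torque"].round(2))
                                                                                              ^^^^^^^^^^^^^^^^^^^^^^^^
AttributeError: 'float' object has no attribute 'round'
```

```bash
sed -i 's/s\["gripper_width"\].round(1)/round(s["gripper_width"],1)/' look.py
python3 look.py 9
```

```text
tcp [ 543.9 -200.5   96.6] [-298.2    0.5   96.6] [1.7935e+02 9.0000e-02 8.1070e+01] 21.1 [-0.5 -0.7 -3.7] [-0.3   0.06 -0.05]
scene origin 274 182
top origin 252 121
```

View pics/s9.png

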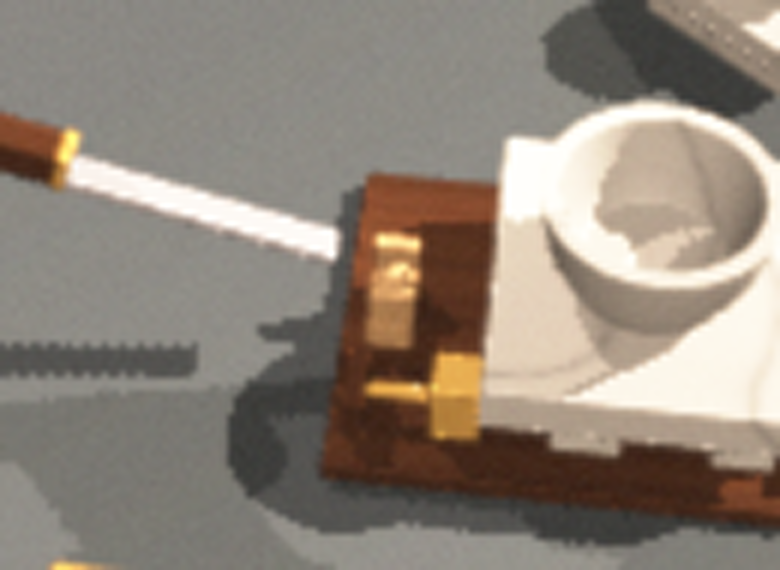

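View pics/t9.png

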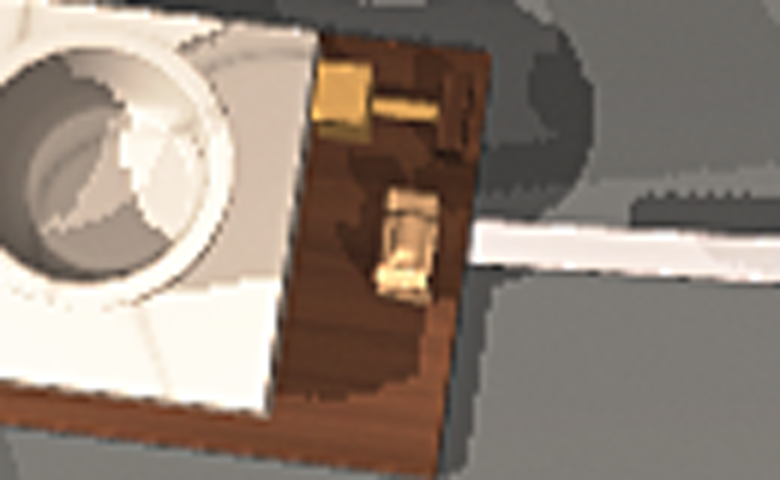

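>>> {"op": "drive_tool", "data": {
  "moves": [
    {"claw": 1,"dx": 0.5,"dy": 0.03,"dz": 0.1,"yaw": 0},
    {"claw": 1,"dx": 0.6,"dy": 0.0,"dz": 0.15,"yaw": 0},
    {"claw": 1,"dx": 0.5,"dy": 0,"dz": 0.15,"yaw": 0},
    {"claw": 1,"dx": 0.2,"dy": 0,"dz": 0.1,"yaw": 0},
    {"claw": 1,"dx": 0,"dy": 0,"dz": 0,"yaw": 0}
  ]
}}

```text
time_s: 16.18
ee_pos: [550.8, -162.9, 86.2]
ee_rot: [179.3, 0.1, 81.0]
force: [-0.1, 0.5, -3.7]
gripper_width: 21.3
```

```bash
python3 look.py 10
```

```text
tcp [ 550.8 -162.9   86.2] [-259.9   -0.5   86.2] [1.7931e+02 9.0000e-02 8.1040e+01] 21.3 [-0.1  0.5 -3.7] [-0.32  0.13  0.05]
scene origin 274 182
top origin 252 121
```

View pics/s10.png

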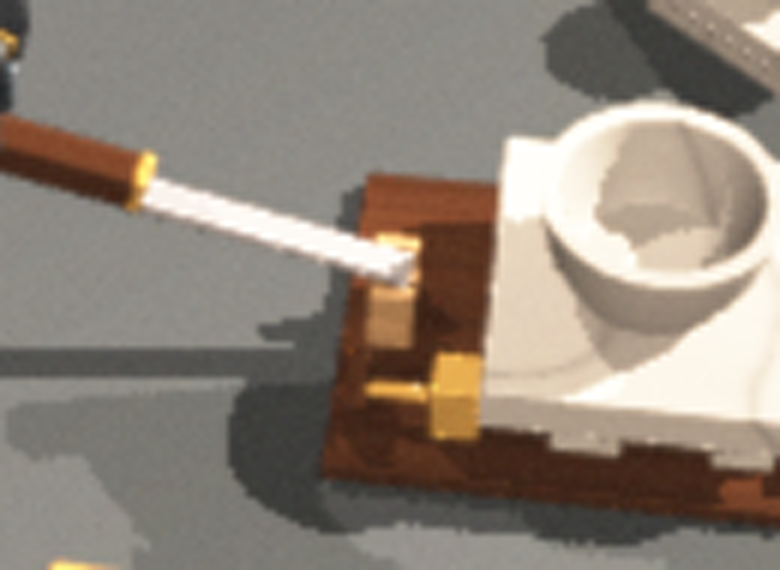

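View pics/t10.png

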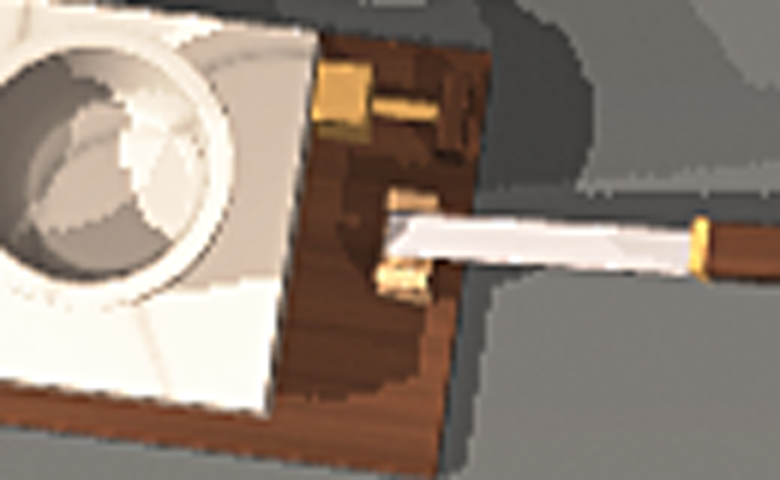

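>>> {"op": "drive_tool", "data": {
  "moves": [
    {"claw": 1,"dx": 0,"dy": 0,"dz": 0.15,"yaw": 0},
    {"claw": 1,"dx": 0,"dy": 0,"dz": 0.15,"yaw": 0}
  ]
}}

```text
time_s: 16.52
ee_pos: [551.2, -164.1, 80.5]
ee_rot: [179.2, 0.1, 81.0]
force: [0.7, -0.1, -3.7]
gripper_width: 22.0
```

>>> {"op": "drive_tool", "data": {
  "moves": [
    {"claw": 1,"dx": 0,"dy": 0,"dz": 0.1,"yaw": 0}
  ]
}}

```text
time_s: 16.65
ee_pos: [551.2, -164.2, 78.2]
ee_rot: [179.2, 0.1, 80.9]
force: [0.3, -0.1, -2.3]
gripper_width: 21.4
```

>>> {"op": "drive_tool", "data": {
  "moves": [
    {"claw": 1,"dx": 0,"dy": 0,"dz": 0.07,"yaw": 0}
  ]
}}

```text
time_s: 16.77
ee_pos: [551.2, -164.3, 76.7]
ee_rot: [179.2, 0.1, 80.9]
force: [-1.1, 0.1, -2.1]
gripper_width: 21.3
```

>>> {"op": "drive_tool", "data": {
  "moves": [
    {"claw": 1,"dx": 0,"dy": 0,"dz": 0.07,"yaw": 0}
  ]
}}

```text
time_s: 16.9
ee_pos: [551.4, -164.4, 75.5]
ee_rot: [179.2, 0.1, 80.9]
force: [-0.4, -1.4, -1.5]
gripper_width: 20.9
```

>>> {"op": "drive_tool", "data": {
  "moves": [
    {"claw": 1,"dx": 0,"dy": 0,"dz": 0.07,"yaw": 0}
  ]
}}

```text
time_s: 17.02
ee_pos: [551.5, -164.5, 74.2]
ee_rot: [179.2, 0.1, 80.9]
force: [-0.1, -1.0, -1.4]
gripper_width: 21.6
```

```bash
python3 look.py 11
```

```text
tcp [ 551.5 -164.5   74.2] [-261.4   -1.5   74.2] [1.7919e+02 1.0000e-01 8.0910e+01] 21.6 [-0.1 -1.  -1.4] [0.06 0.12 0.06]
scene origin 274 182
top origin 252 121
```

View pics/s11.png

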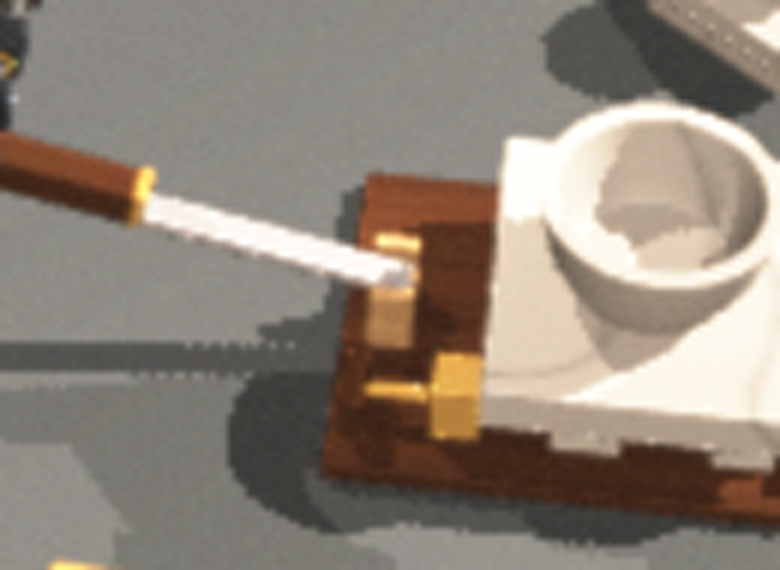

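>>> {"op": "drive_tool", "data": {
  "moves": [
    {"claw": 1,"dx": 0,"dy": 0,"dz": 0,"yaw": 0},
    {"claw": 1,"dx": 0,"dy": -0.05,"dz": -0.2,"yaw": 0},
    {"claw": 1,"dx": 0,"dy": 0,"dz": -0.2,"yaw": -0.02},
    {"claw": 1,"dx": 0,"dy": 0,"dz": -0.1,"yaw": 0}
  ],
  "grip_force": 4
}}

```text
time_s: 17.62
ee_pos: [550.3, -163.7, 84.5]
ee_rot: [179.2, 0.1, 81.1]
force: [0.9, 1.3, -2.6]
gripper_width: 21.9
```

```bash
python3 look.py 12
```

```text
tcp [ 550.3 -163.7   84.5] [-2.608e+02 -1.000e-01  8.450e+01] [1.7921e+02 6.0000e-02 8.1090e+01] 21.9 [ 0.9  1.3 -2.6] [-0.02  0.08 -0.07]
scene origin 274 182
top origin 252 121
```

View pics/s12.png

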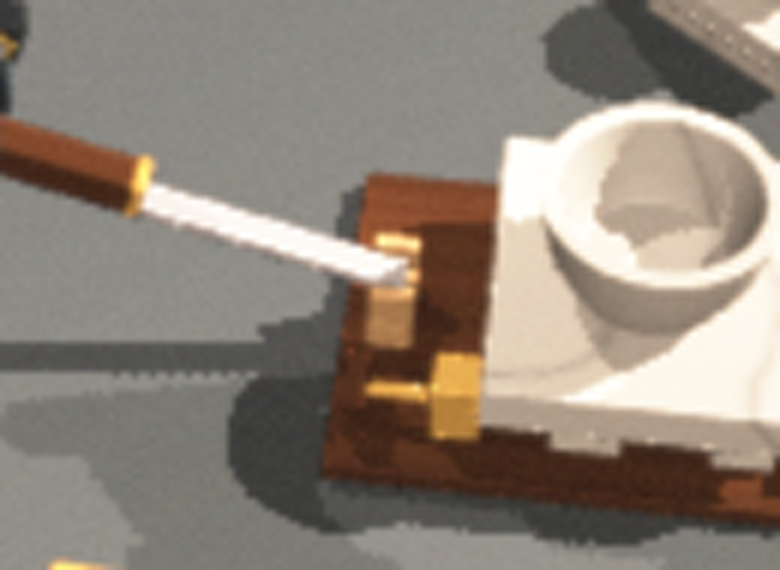

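View pics/t12.png

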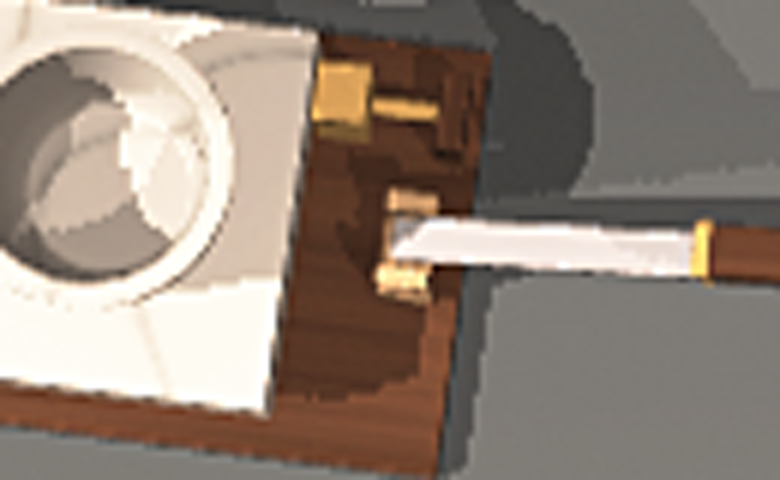

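>>> {"op": "drive_tool", "data": {
  "moves": [
    {"claw": 1,"dx": 0,"dy": 0,"dz": 0,"yaw": 0},
    {"claw": 1,"dx": 0.3,"dy": 0,"dz": 0.09,"yaw": 0},
    {"claw": 1,"dx": 0.4,"dy": 0,"dz": 0.125,"yaw": 0},
    {"claw": 1,"dx": 0.4,"dy": 0,"dz": 0.125,"yaw": 0}
  ],
  "grip_force": 8
}}

```text
time_s: 18.23
ee_pos: [554.0, -141.4, 77.3]
ee_rot: [179.2, 0.1, 81.0]
force: [0.3, 0.1, -2.8]
gripper_width: 22.0
```

```bash
python3 look.py 13
```

```text
tcp [ 554.  -141.4   77.3] [-238.2   -0.3   77.3] [1.7919e+02 9.0000e-02 8.1050e+01] 22.0 [ 0.3  0.1 -2.8] [-0.17  0.08  0.03]
scene origin 274 182
top origin 252 121
```

View pics/s13.png

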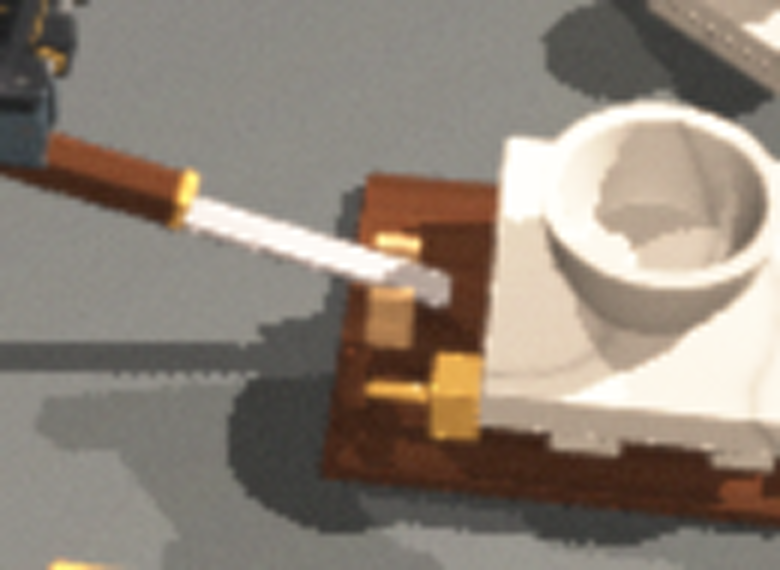

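View pics/t13.png

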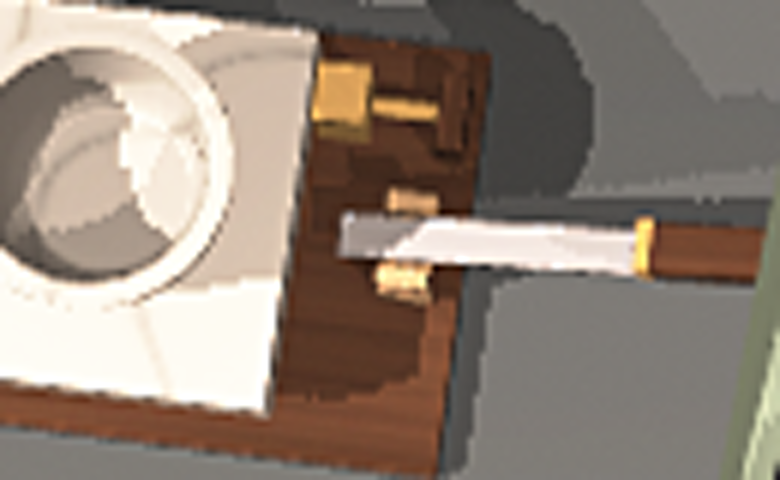

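>>> {"op": "drive_tool", "data": {
  "moves": [
    {"claw": 1,"dx": 0.35,"dy": 0,"dz": 0.11,"yaw": 0},
    {"claw": 1,"dx": 0.4,"dy": 0,"dz": 0.125,"yaw": 0},
    {"claw": 1,"dx": 0.4,"dy": 0,"dz": 0.125,"yaw": 0},
    {"claw": 1,"dx": 0.3,"dy": 0,"dz": 0.1,"yaw": 0}
  ]
}}

```text
time_s: 18.82
ee_pos: [558.9, -110.4, 67.5]
ee_rot: [179.2, 0.1, 81.1]
force: [0.9, -0.8, -1.3]
gripper_width: 21.8
```

```bash
python3 look.py 14
```

```text
tcp [ 558.9 -110.4   67.5] [-206.9   -0.4   67.5] [1.792e+02 7.000e-02 8.110e+01] 21.8 [ 0.9 -0.8 -1.3] [-0.13  0.1  -0.02]
scene origin 274 182
top origin 252 121
```

View pics/s14.png

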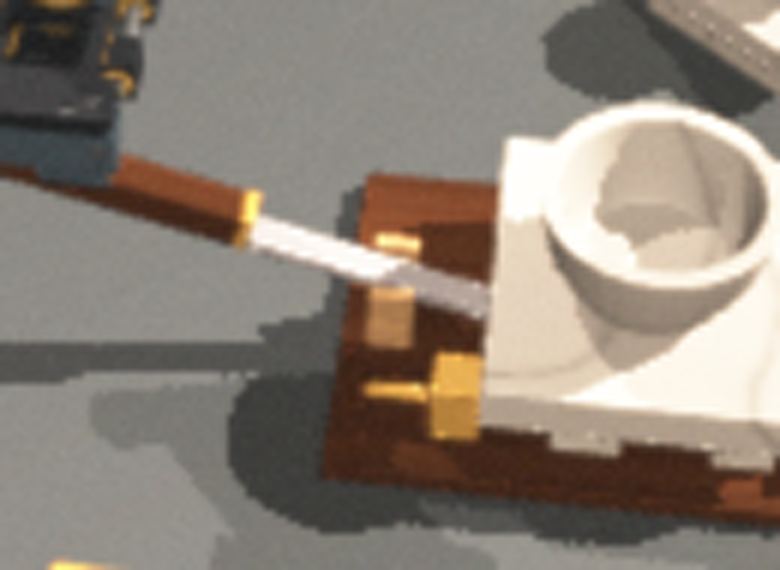

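View pics/t14.png

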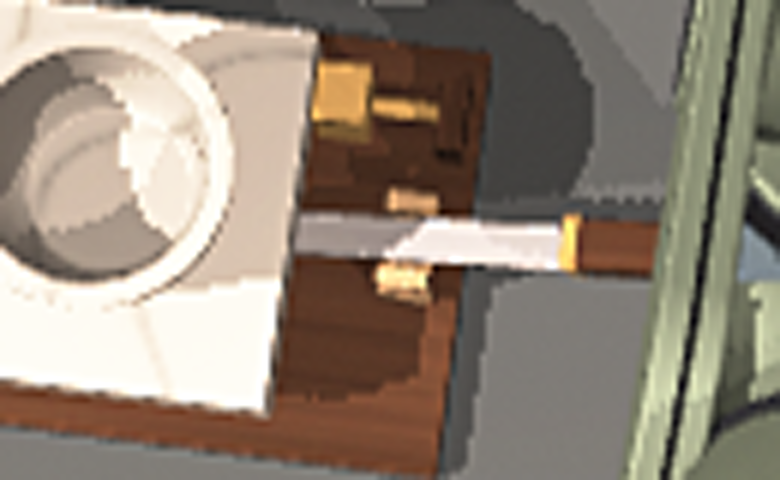

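>>> {"op": "drive_tool", "data": {
  "moves": [
    {"claw": 1,"dx": 0.3,"dy": 0,"dz": 0.09,"yaw": 0},
    {"claw": 1,"dx": 0.3,"dy": 0,"dz": 0.09,"yaw": 0}
  ]
}}

```text
time_s: 19.18
ee_pos: [561.0, -98.1, 63.7]
ee_rot: [179.2, 0.1, 81.1]
force: [0.2, -0.8, -1.9]
gripper_width: 21.6
```

>>> {"op": "drive_tool", "data": {
  "moves": [
    {"claw": 1,"dx": 0.15,"dy": 0,"dz": 0.045,"yaw": 0},
    {"claw": 1,"dx": 0.15,"dy": 0,"dz": 0.045,"yaw": 0}
  ]
}}

```text
time_s: 19.42
ee_pos: [562.0, -91.7, 61.8]
ee_rot: [179.2, 0.1, 81.1]
force: [0.2, -0.7, -2.1]
gripper_width: 22.0
```

>>> {"op": "drive_tool", "data": {
  "moves": [
    {"claw": 1,"dx": 0.1,"dy": 0,"dz": 0.03,"yaw": 0},
    {"claw": 1,"dx": 0.1,"dy": 0,"dz": 0.03,"yaw": 0}
  ]
}}

```text
time_s: 19.68
ee_pos: [562.8, -87.5, 60.6]
ee_rot: [179.2, 0.1, 81.1]
force: [-0.9, -0.5, -2.0]
gripper_width: 22.0
```

>>> {"op": "drive_tool", "data": {
  "moves": [
    {"claw": 1,"dx": 0.1,"dy": 0,"dz": 0.03,"yaw": 0}
  ]
}}

```text
time_s: 19.8
ee_pos: [563.1, -85.5, 60.0]
ee_rot: [179.2, 0.1, 81.1]
force: [-0.6, -1.4, -1.2]
gripper_width: 21.5
```

```bash
python3 look.py 15
```

```text
tcp [563.1 -85.5  60. ] [-181.6   -0.7   60. ] [1.7918e+02 8.0000e-02 8.1090e+01] 21.5 [-0.6 -1.4 -1.2] [-0.28  0.07 -0.03]
scene origin 274 182
top origin 252 121
```

View pics/s15.png

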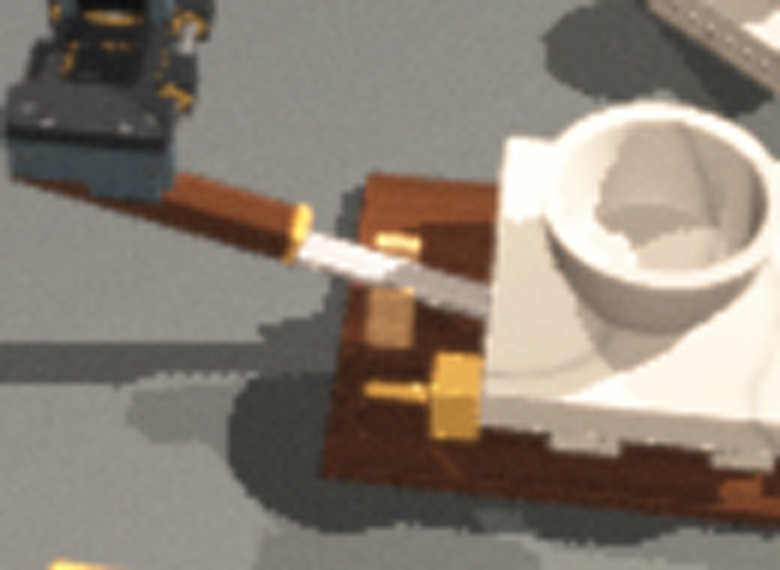

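View pics/t15.png

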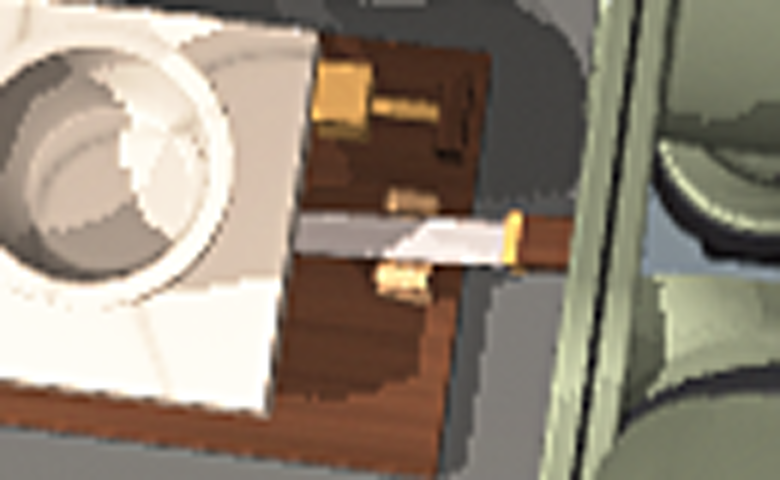

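```bash
python3 - <<'E'
from h import *
t=grab_frame("top");s=grab_frame("scene")
a=(252+(506.5)/6-.5,121+240.5/6-.5);b=(274+309/6-.5,182+245/6-.5)
print(st(hit(t,*a,66)),st(hit(s,*b,66)));p,e=tri(t,a,s,b);print(st(p),e)
E
```

```text
[-95.1  -1.1  66. ] [-90.6  -4.5  66. ]
[-93.   -1.6  62.3] 4.0095421988533735
```

>>> {"op": "drive_tool", "data": {
  "moves": [
    {"claw": 1,"dx": 0.1,"dy": 0,"dz": 0.03,"yaw": 0}
  ]
}}

```text
time_s: 20.12
ee_pos: [563.4, -85.4, 59.7]
ee_rot: [179.1, 0.3, 81.2]
force: [-2.0, -9.3, 2.2]
gripper_width: 22.0
```

>>> {"op": "drive_tool", "data": {
  "moves": [
    {"claw": 1,"dx": 0.08,"dy": 0,"dz": 0.02,"yaw": 0}
  ]
}}

```text
time_s: 20.25
ee_pos: [563.7, -85.6, 59.8]
ee_rot: [179.1, 0.5, 81.2]
force: [-1.8, -5.6, -0.0]
gripper_width: 22.1
```

The bar has seated: the axial force rose to 9 N. The ridge comes out at about 42 mm. I'll start levering gently, drawing the grip back along its arc as it goes down.

>>> {"op": "drive_tool", "data": {
  "moves": [
    {"claw": 1,"dx": -0.12,"dy": 0,"dz": 0.05,"yaw": 0},
    {"claw": 1,"dx": -0.12,"dy": 0,"dz": 0.2,"yaw": 0},
    {"claw": 1,"dx": -0.1,"dy": 0,"dz": 0.15,"yaw": 0}
  ],
  "grip_force": 15
}}

```text
time_s: 20.62
ee_pos: [563.1, -91.0, 51.5]
ee_rot: [179.1, 0.2, 81.1]
force: [0.9, 2.9, -0.9]
gripper_width: 21.6
```

```bash
python3 look.py 16
```

```text
tcp [563.1 -91.   51.5] [-187.    -1.5   51.5] [179.08   0.24  81.12] 21.6 [ 0.9  2.9 -0.9] [0.39 0.01 0.02]
scene origin 274 182
top origin 252 121
```

View pics/s16.png

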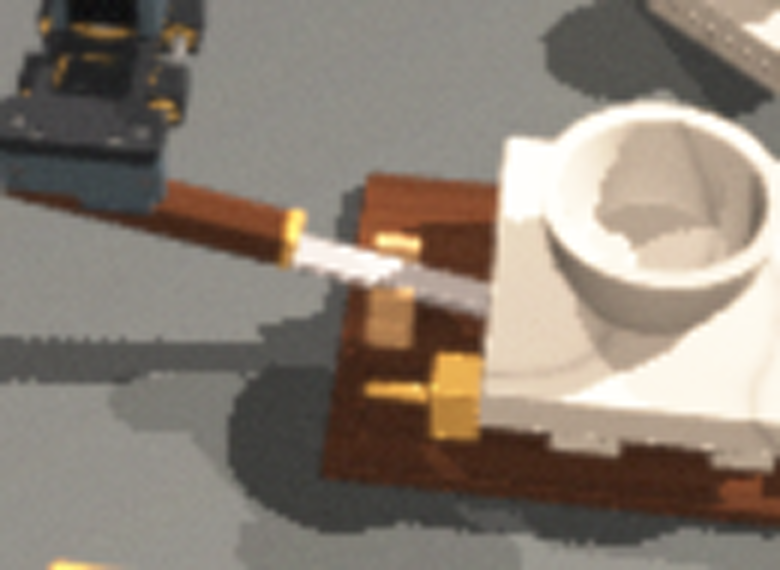

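>>> {"op": "drive_tool", "data": {
  "moves": [
    {"claw": 1,"dx": -0.04,"dy": 0,"dz": 0.15,"yaw": 0},
    {"claw": 1,"dx": -0.05,"dy": 0,"dz": 0.15,"yaw": 0}
  ]
}}

```text
time_s: 20.98
ee_pos: [563.4, -93.2, 46.1]
ee_rot: [179.0, 0.3, 81.1]
force: [-0.4, 2.2, 3.2]
gripper_width: 21.7
```

>>> {"op": "drive_tool", "data": {
  "moves": [
    {"claw": 1,"dx": -0.05,"dy": 0,"dz": 0.15,"yaw": 0},
    {"claw": 1,"dx": -0.05,"dy": 0,"dz": 0.15,"yaw": 0}
  ]
}}

```text
time_s: 21.22
ee_pos: [563.5, -95.1, 40.6]
ee_rot: [179.0, 0.2, 81.1]
force: [-0.1, 1.9, 3.3]
gripper_width: 21.5
```

```bash
python3 look.py 17
```

```text
tcp [563.5 -95.1  40.6] [-191.    -2.6   40.6] [178.95   0.25  81.14] 21.5 [-0.1  1.9  3.3] [0.41 0.24 0.07]
scene origin 274 182
top origin 252 121
```

View pics/s17.png

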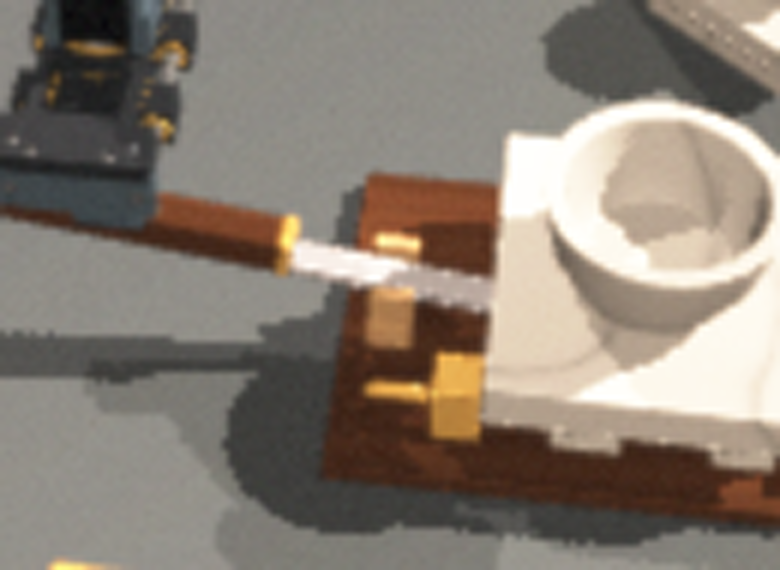

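>>> {"op": "drive_tool", "data": {
  "moves": [
    {"claw": 1,"dx": -0.03,"dy": -0.04,"dz": 0.15,"yaw": 0},
    {"claw": 1,"dx": -0.03,"dy": -0.04,"dz": 0.15,"yaw": 0}
  ]
}}

```text
time_s: 21.58
ee_pos: [562.9, -96.7, 34.7]
ee_rot: [178.8, 0.3, 81.1]
force: [0.0, 0.3, 4.3]
gripper_width: 22.0
```

>>> {"op": "drive_tool", "data": {
  "moves": [
    {"claw": 1,"dx": -0.03,"dy": -0.03,"dz": 0.15,"yaw": 0},
    {"claw": 1,"dx": 0,"dy": 0,"dz": 0,"yaw": 0}
  ]
}}

```text
time_s: 21.82
ee_pos: [562.8, -97.5, 31.5]
ee_rot: [178.7, 0.3, 81.1]
force: [-0.0, 0.9, 3.4]
gripper_width: 21.5
```

```bash
python3 look.py 18
```

```text
tcp [562.8 -97.5  31.5] [-193.5   -2.3   31.5] [178.73   0.3   81.13] 21.5 [-0.   0.9  3.4] [ 0.26  0.05 -0.04]
scene origin 274 182
top origin 252 121
```

View pics/s18.png

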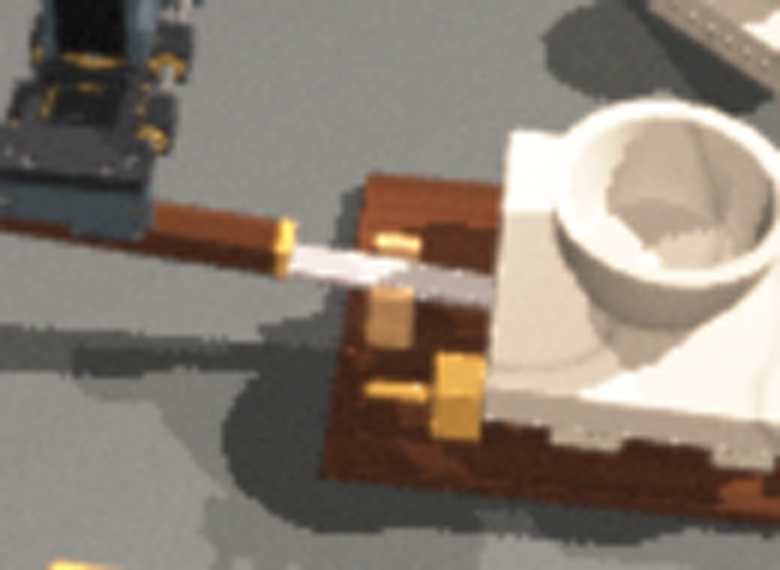

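View pics/t18.png

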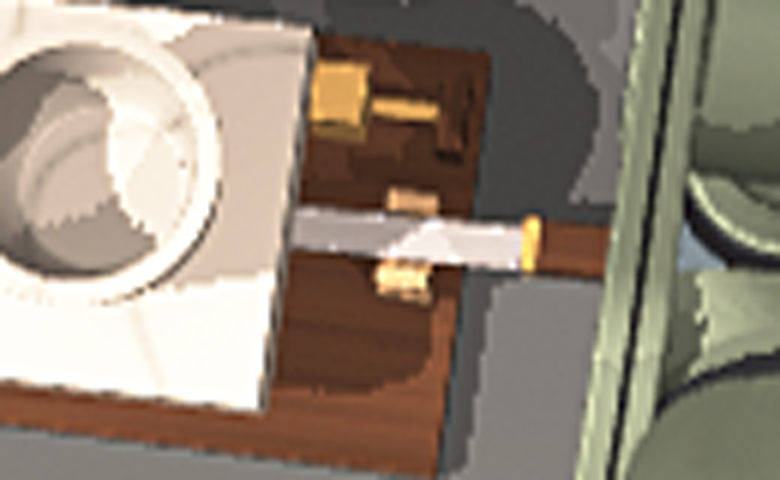

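>>> {"op": "drive_tool", "data": {
  "moves": [
    {"claw": 1,"dx": -0.02,"dy": -0.04,"dz": 0.15,"yaw": 0},
    {"claw": 1,"dx": -0.02,"dy": -0.03,"dz": 0.12,"yaw": 0}
  ]
}}

```text
time_s: 22.18
ee_pos: [562.4, -98.6, 26.5]
ee_rot: [178.6, 0.3, 81.1]
force: [1.2, 0.4, 5.4]
gripper_width: 21.8
```

>>> {"op": "drive_tool", "data": {
  "moves": [
    {"claw": 1,"dx": -0.01,"dy": 0,"dz": 0.05,"yaw": 0},
    {"claw": 1,"dx": 0,"dy": 0,"dz": 0,"yaw": 0}
  ]
}}

```text
time_s: 22.42
ee_pos: [562.4, -98.8, 25.5]
ee_rot: [178.6, 0.3, 81.1]
force: [0.5, 0.8, 5.0]
gripper_width: 21.7
```

```bash
python3 look.py 19
```

```text
tcp [562.4 -98.8  25.5] [-194.9   -2.1   25.5] [178.58   0.32  81.12] 21.7 [0.5 0.8 5. ] [ 0.16 -0.01 -0.11]
scene origin 274 182
top origin 252 121
```

View pics/s19.png

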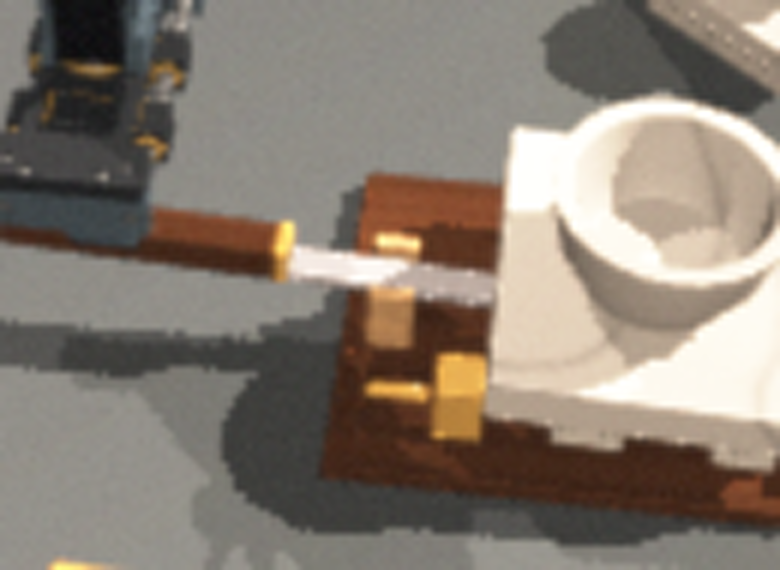

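View pics/t19.png

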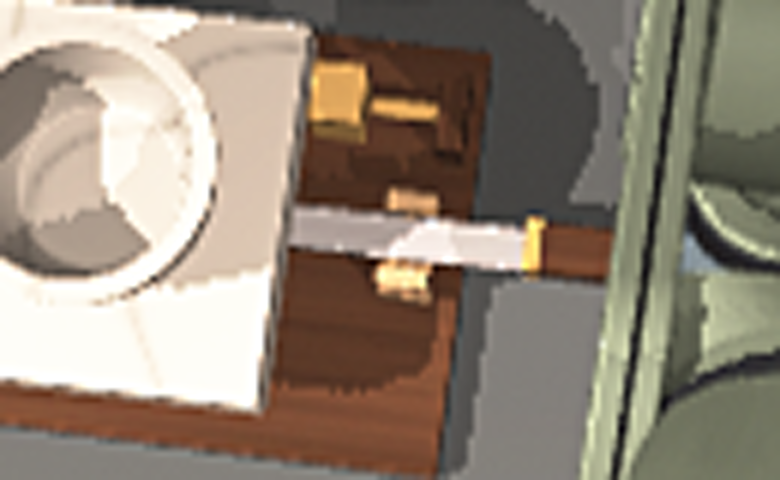

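>>> {"op": "drive_tool", "data": {
  "moves": [
    {"claw": 1,"dx": 0,"dy": 0,"dz": 0.08,"yaw": 0},
    {"claw": 1,"dx": 0,"dy": 0,"dz": 0.06,"yaw": 0}
  ]
}}

```text
time_s: 22.78
ee_pos: [562.8, -99.2, 23.9]
ee_rot: [178.5, 0.4, 81.1]
force: [-1.8, -0.2, 10.5]
gripper_width: 21.7
```

```bash
python3 look.py 20; python3 - <<'E'
import cv2,numpy as np
for k in(19,20):
    a=cv2.imread(f"pics/s{k}.png")[330:450,340:560];b=cv2.imread(f"pics/t{k}.png")[20:160,260:500]
    a=cv2.resize(a,(390,213));b=cv2.resize(b,(390,228))
    cv2.imwrite(f"pics/m{k}.png",np.vstack([a,b]))
a=cv2.imread("pics/m19.png");b=cv2.imread("pics/m20.png");cv2.imwrite("pics/mm20.png",np.hstack([a,b]))
E
```

```text
tcp [562.8 -99.2  23.9] [-195.2   -2.5   23.9] [178.53   0.36  81.15] 21.7 [-1.8 -0.2 10.5] [ 0.12  0.26 -0.06]
scene origin 274 182
top origin 252 121
```

View pics/mm20.png

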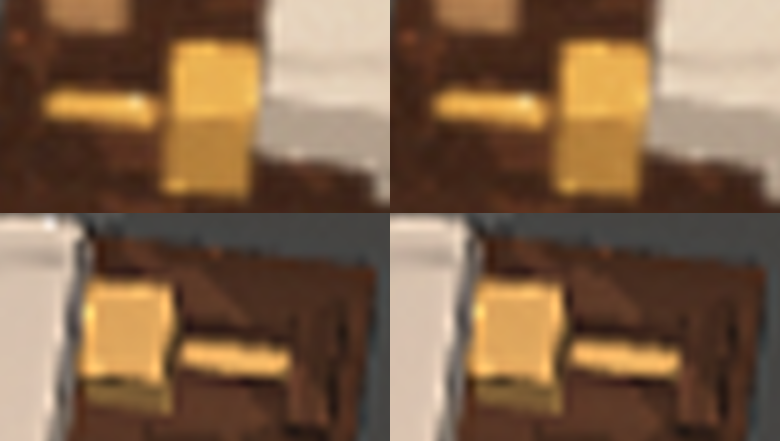

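>>> {"op": "drive_tool", "data": {
  "moves": [
    {"claw": 1,"dx": 0,"dy": 0,"dz": 0.07,"yaw": 0},
    {"claw": 1,"dx": -0.01,"dy": 0,"dz": 0.07,"yaw": 0}
  ],
  "grip_force": 20
}}

```text
time_s: 23.12
ee_pos: [562.9, -99.4, 23.0]
ee_rot: [178.5, 0.4, 81.2]
force: [-1.1, 0.7, 10.9]
gripper_width: 21.8
```

```bash
cat > cmp.py <<'E'
import cv2,numpy as np,sys
i,k=sys.argv[1:]
o=[]
for k in(i,k):
    a=cv2.imread(f"pics/s{k}.png")[330:450,340:560];b=cv2.imread(f"pics/t{k}.png")[20:160,260:500]
    o.append(np.vstack([cv2.resize(a,(390,213)),cv2.resize(b,(390,228))]))
cv2.imwrite(f"pics/mm{k}.png",np.hstack(o))
E
python3 look.py 21; python3 cmp.py 19 21
```

```text
tcp [562.9 -99.4  23. ] [-195.3   -2.7   23. ] [178.48   0.36  81.16] 21.8 [-1.1  0.7 10.9] [0.42 0.28 0.01]
scene origin 274 182
top origin 252 121
```

View pics/mm21.png

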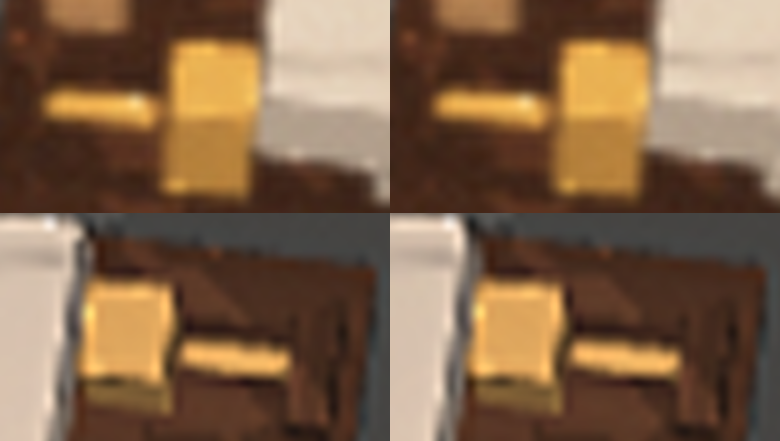

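View pics/s21.png

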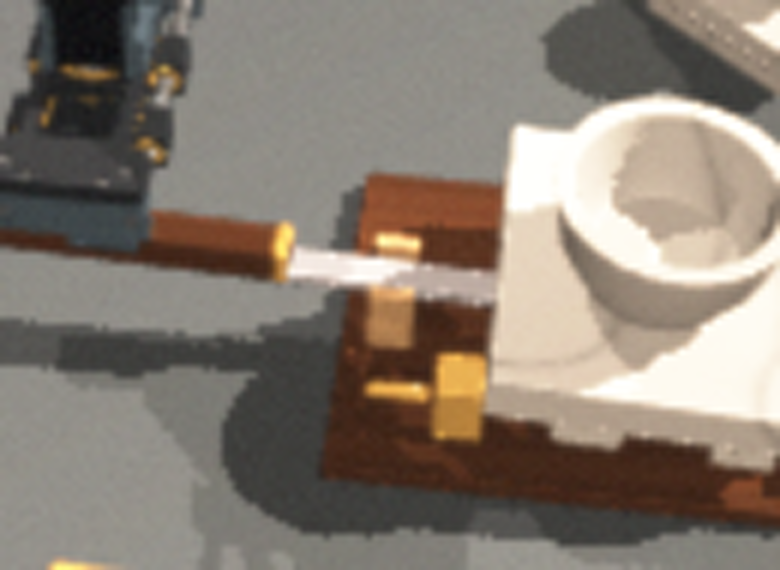

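>>> {"op": "drive_tool", "data": {
  "moves": [
    {"claw": 1,"dx": 0,"dy": 0,"dz": 0.1,"yaw": 0},
    {"claw": 1,"dx": 0,"dy": 0,"dz": 0.09,"yaw": 0}
  ]
}}

```text
time_s: 23.48
ee_pos: [563.1, -99.8, 21.2]
ee_rot: [178.4, 0.4, 81.2]
force: [-1.2, 0.8, 10.5]
gripper_width: 21.4
```

```bash
python3 look.py 22; python3 cmp.py 19 22
```

```text
tcp [563.1 -99.8  21.2] [-195.7   -2.9   21.2] [178.41   0.4   81.2 ] 21.4 [-1.2  0.8 10.5] [0.27 0.33 0.03]
scene origin 274 182
top origin 252 121
```

View pics/mm22.png

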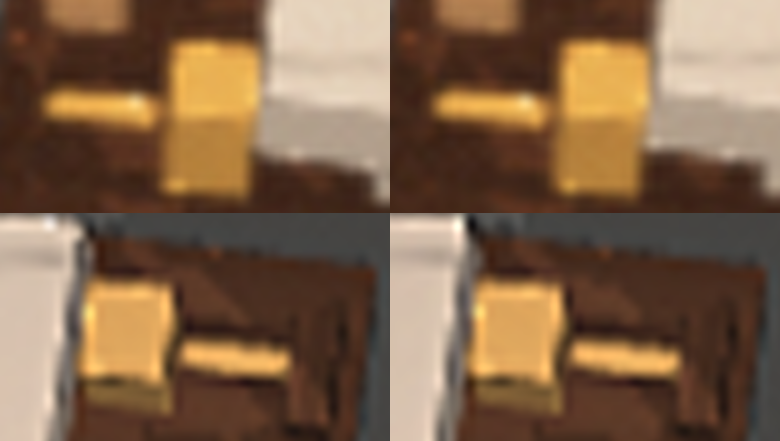

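```bash
cat > rise.py <<'E'
import sys
from h import *
k=sys.argv[1]
f=grab_frame("scene")
def m(n):
    g=cv2.cvtColor(cv2.imread(f"pics/s{n}.png"),cv2.COLOR_BGR2GRAY).astype(float)
    # top-left foot edge: columns 525..545 (white/grey), find v crossing
    vs=[]
    for c in range(522,545,3):
        col=g[60:180,c]; i=np.argmax(col>195); vs.append(60+i)
    us=[]
    for r in range(180,260,8):
        row=g[r,440:560]; i=np.argmax(row>150); us.append(440+i)
    return np.mean(vs)/6,np.mean(us)/6
a=m("10");b=m(k);print("dv",b[0]-a[0],"du",b[1]-a[1])
def P(r,p):
    th=np.arctan2(r,145); x,y,z=p; dx,dz=x-145,z-12
    x2=145+dx*np.cos(th)+dz*np.sin(th); z2=12-dx*np.sin(th)+dz*np.cos(th)
    return proj(f,[*(O+X*x2+Y*y),z2])
for r in range(6,19,2):
    print(r,"pred dv",round((P(r,(10,85,64))-P(0,(10,85,64)))[1],2),"du",round((P(r,(0,60,64))-P(0,(0,60,64)))[0],2))
E
for k in 17 19 21 22; do python3 rise.py $k|head -1;done;python3 rise.py 22
```

```text
dv -0.4583333333333357 du 0.25
dv -1.5625 du 0.9166666666666572
dv -1.9375 du 0.9499999999999886
dv -2.25 du 0.9833333333333201
dv -2.25 du 0.9833333333333201
6 pred dv -1.16 du 0.84
8 pred dv -1.54 du 1.14
10 pred dv -1.92 du 1.44
12 pred dv -2.29 du 1.76
14 pred dv -2.66 du 2.08
16 pred dv -3.03 du 2.41
18 pred dv -3.39 du 2.75
```

>>> {"op": "drive_tool", "data": {
  "moves": [
    {"claw": 1,"dx": 0,"dy": -0.03,"dz": 0.1,"yaw": 0},
    {"claw": 1,"dx": 0,"dy": 0,"dz": 0.09,"yaw": 0}
  ]
}}

```text
time_s: 24.08
ee_pos: [563.2, -100.1, 19.6]
ee_rot: [178.3, 0.4, 81.2]
force: [-2.1, 0.3, 11.0]
gripper_width: 22.2
```

```bash
python3 look.py 23; python3 cmp.py 19 23;python3 rise.py 23|head -1
```

```text
tcp [ 563.2 -100.1   19.6] [-196.    -3.1   19.6] [178.28   0.44  81.23] 22.2 [-2.1  0.3 11. ] [ 0.21  0.29 -0.04]
scene origin 274 182
top origin 252 121
dv -2.4375 du 1.0666666666666629
```

View pics/mm23.png

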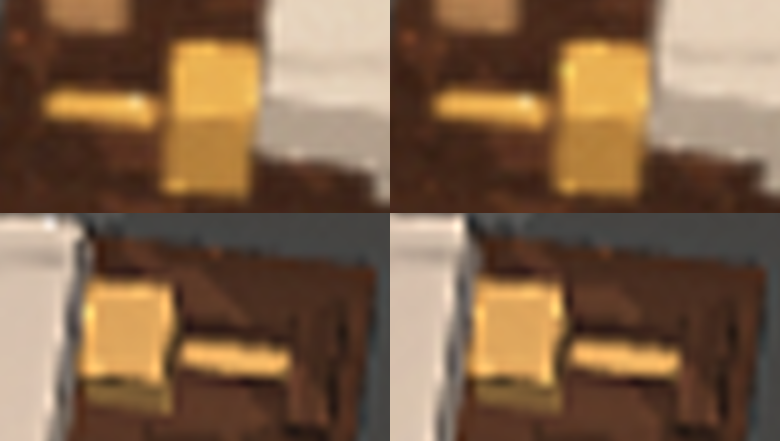

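>>> {"op": "drive_tool", "data": {
  "moves": [
    {"claw": 1,"dx": 0,"dy": -0.04,"dz": 0.09,"yaw": 0},
    {"claw": 1,"dx": 0,"dy": 0,"dz": 0.09,"yaw": 0}
  ]
}}

```text
time_s: 24.48
ee_pos: [563.4, -100.5, 17.5]
ee_rot: [178.1, 0.5, 81.3]
force: [-0.7, -0.2, 10.1]
gripper_width: 21.8
```

```bash
python3 look.py 24; python3 cmp.py 19 24;python3 rise.py 24|head -1
```

```text
tcp [ 563.4 -100.5   17.5] [-196.3   -3.3   17.5] [178.14   0.48  81.26] 21.8 [-0.7 -0.2 10.1] [0.2  0.17 0.01]
scene origin 274 182
top origin 252 121
dv -2.8333333333333357 du 1.299999999999983
```

View pics/mm24.png

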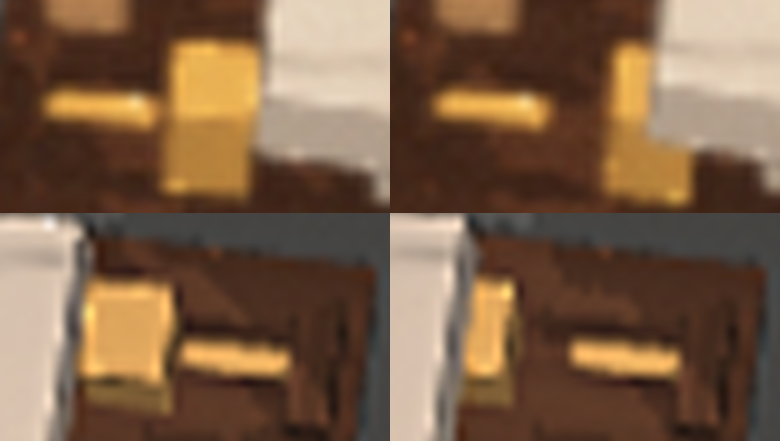

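>>> {"op": "drive_tool", "data": {
  "moves": [
    {"claw": 1,"dx": 0,"dy": 0,"dz": 0.06,"yaw": 0},
    {"claw": 1,"dx": 0,"dy": 0,"dz": 0.05,"yaw": 0},
    {"claw": 1,"dx": 0,"dy": 0,"dz": 0.05,"yaw": 0}
  ]
}}

```text
time_s: 25.0
ee_pos: [563.7, -100.7, 16.8]
ee_rot: [178.1, 0.5, 81.3]
force: [-0.8, 1.1, 9.1]
gripper_width: 21.6
```

```bash
python3 look.py 25; python3 cmp.py 24 25;python3 rise.py 25|head -1
```

```text
tcp [ 563.7 -100.7   16.8] [-196.5   -3.7   16.8] [178.06   0.51  81.34] 21.6 [-0.8  1.1  9.1] [0.29 0.22 0.08]
scene origin 274 182
top origin 252 121
dv -3.041666666666668 du 1.3333333333333286
```

View pics/mm25.png

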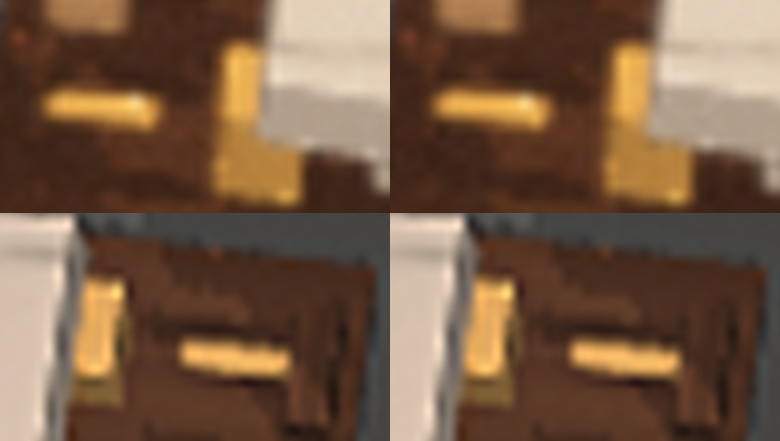

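>>> {"op": "drive_tool", "data": {
  "moves": [
    {"claw": 1,"dx": 0,"dy": 0,"dz": -0.04,"yaw": 0},
    {"claw": 1,"dx": 0,"dy": 0,"dz": -0.05,"yaw": 0},
    {"claw": 1,"dx": 0,"dy": 0,"dz": -0.06,"yaw": 0}
  ]
}}

```text
time_s: 25.52
ee_pos: [562.9, -100.5, 19.2]
ee_rot: [178.1, 0.5, 81.4]
force: [2.2, 1.4, -2.3]
gripper_width: 21.6
```

>>> {"op": "drive_tool", "data": {
  "moves": [
    {"claw": 1,"dx": 0,"dy": 0,"dz": -0.06,"yaw": 0},
    {"claw": 1,"dx": 0,"dy": 0,"dz": -0.06,"yaw": 0},
    {"claw": 1,"dx": 0,"dy": 0,"dz": -0.06,"yaw": 0}
  ]
}}

```text
time_s: 25.9
ee_pos: [559.4, -100.5, 20.2]
ee_rot: [178.6, 0.6, 81.4]
force: [-0.0, -0.6, -4.3]
gripper_width: 21.9
```

>>> {"op": "drive_tool", "data": {
  "moves": [
    {"claw": 1,"dx": 0,"dy": 0,"dz": 0,"yaw": 0},
    {"claw": 1,"dx": 0,"dy": 0,"dz": 0,"yaw": 0},
    {"claw": 1,"dx": 0,"dy": 0,"dz": -0.1,"yaw": 0},
    {"claw": 1,"dx": 0,"dy": 0,"dz": -0.12,"yaw": 0}
  ],
  "grip_force": 5
}}

```text
time_s: 26.4
ee_pos: [558.9, -100.2, 24.7]
ee_rot: [178.6, 0.6, 81.4]
force: [0.2, 0.2, -3.1]
gripper_width: 21.9
```

>>> {"op": "drive_tool", "data": {
  "moves": [
    {"claw": 1,"dx": 0,"dy": 0,"dz": -0.15,"yaw": 0},
    {"claw": 1,"dx": 0,"dy": 0,"dz": -0.15,"yaw": 0}
  ]
}}

```text
time_s: 26.65
ee_pos: [558.7, -99.9, 31.2]
ee_rot: [178.6, 0.5, 81.4]
force: [-0.4, 1.2, -2.4]
gripper_width: 21.9
```

```bash
python3 look.py 26; python3 rise.py 26|head -1
```

```text
tcp [558.7 -99.9  31.2] [-196.5    1.4   31.2] [178.65   0.55  81.43] 21.9 [-0.4  1.2 -2.4] [-0.05  0.07 -0.03]
scene origin 274 182
top origin 252 121
dv -2.729166666666668 du 1.1499999999999915
```

View pics/s26.png

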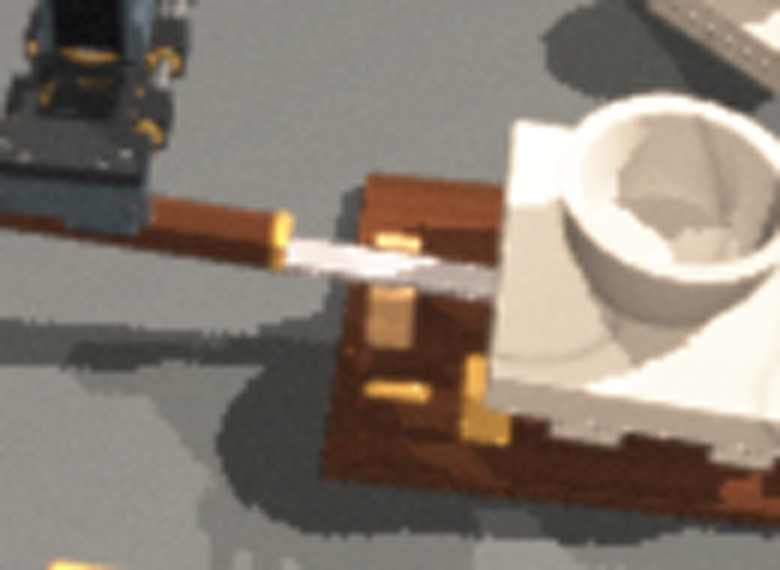

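View pics/t26.png

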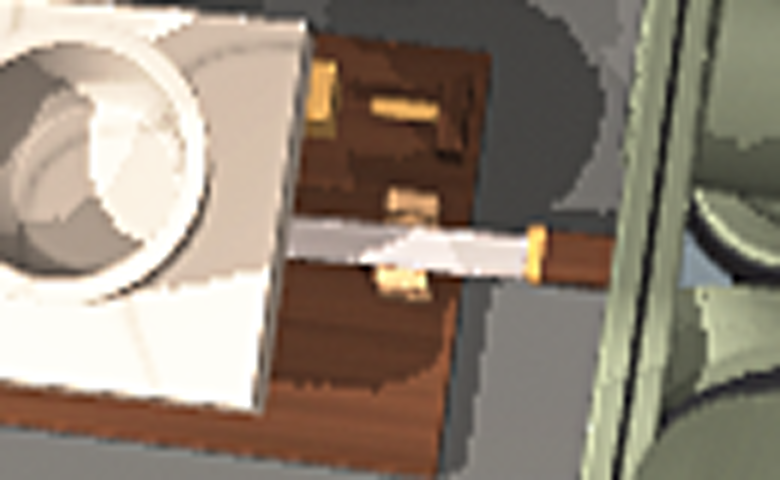

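```bash
python3 - <<'E'
from h import *
t=grab_frame("top");s=grab_frame("scene")
print("bottle base/top",hit(t,424,104,50).round(),hit(s,241,272,50).round(),"stone",hit(t,482,165,8).round(), hit(s,200,234,8).round())
E
```

```text
bottle base/top [ 724. -239.   50.] [ 742. -233.   50.] stone [ 562. -396.    8.] [ 566. -386.    8.]
```

>>> {"op": "drive_tool", "data": {
  "moves": [
    {"claw": 1,"dx": -0.2,"dy": 0.05,"dz": -0.1,"yaw": 0},
    {"claw": 1,"dx": -0.4,"dy": 0.03,"dz": -0.05,"yaw": 0},
    {"claw": 1,"dx": -0.5,"dy": 0,"dz": -0.05,"yaw": 0}
  ],
  "grip_force": 8
}}

```text
time_s: 27.28
ee_pos: [556.7, -122.9, 35.1]
ee_rot: [178.7, 0.6, 81.5]
force: [-0.2, 0.3, -3.0]
gripper_width: 22.0
```

```bash
python3 look.py 27
```

```text
tcp [ 556.7 -122.9   35.1] [-2.196e+02 -1.000e-01  3.510e+01] [178.69   0.57  81.5 ] 22.0 [-0.2  0.3 -3. ] [-0.07  0.12  0.02]
scene origin 274 182
top origin 252 121
```

View pics/s27.png

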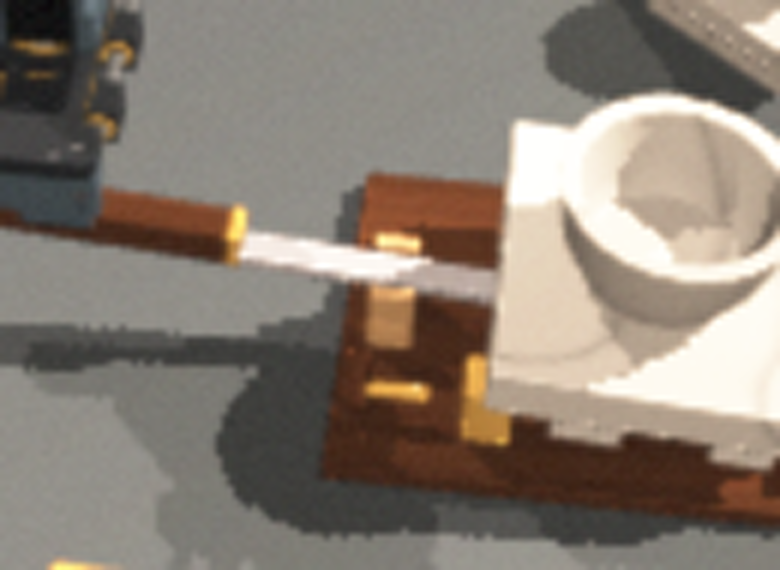

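>>> {"op": "drive_tool", "data": {
  "moves": [
    {"claw": 1,"dx": -0.5,"dy": 0,"dz": -0.05,"yaw": 0},
    {"claw": 1,"dx": -0.6,"dy": 0,"dz": -0.06,"yaw": 0},
    {"claw": 1,"dx": -0.6,"dy": 0,"dz": -0.06,"yaw": 0},
    {"claw": 1,"dx": -0.3,"dy": 0,"dz": -0.03,"yaw": 0}
  ]
}}

```text
time_s: 27.88
ee_pos: [549.9, -166.1, 39.8]
ee_rot: [178.7, 0.6, 81.4]
force: [-0.0, 0.9, -2.8]
gripper_width: 21.9
```

>>> {"op": "drive_tool", "data": {
  "moves": [
    {"claw": 1,"dx": 0,"dy": 0,"dz": 0,"yaw": 0},
    {"claw": 1,"dx": 0,"dy": 0,"dz": 0,"yaw": 0},
    {"claw": 1,"dx": -0.1,"dy": 0,"dz": -0.5,"yaw": 0},
    {"claw": 1,"dx": -0.3,"dy": 0,"dz": -0.5,"yaw": 0},
    {"claw": 1,"dx": -0.7,"dy": 0,"dz": -0.2,"yaw": 0}
  ],
  "grip_force": 40
}}

```text
time_s: 28.5
ee_pos: [545.9, -188.2, 65.5]
ee_rot: [178.7, 0.6, 81.5]
force: [-0.1, 0.7, -3.5]
gripper_width: 21.5
```

```bash
python3 look.py 28
```

```text
tcp [ 545.9 -188.2   65.5] [-285.7    0.4   65.5] [178.71   0.63  81.52] 21.5 [-0.1  0.7 -3.5] [-0.29  0.12 -0.04]
scene origin 274 182
top origin 252 121
```

View pics/s28.png

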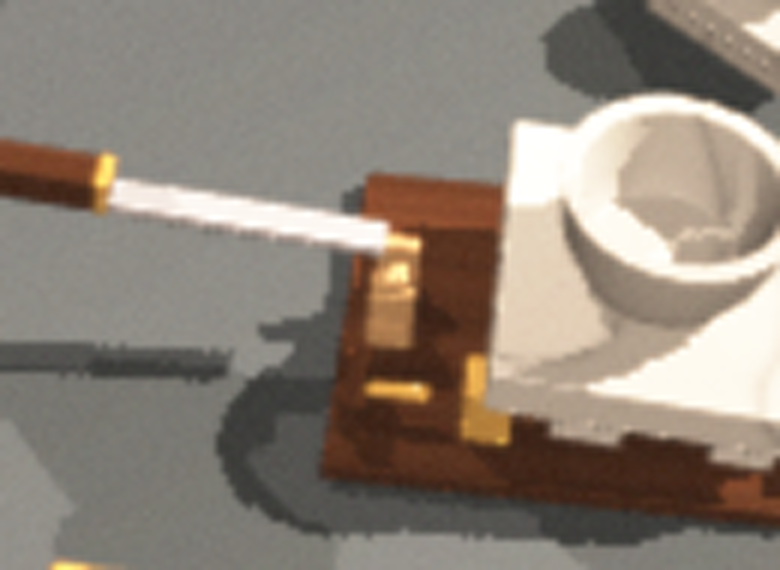

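>>> {"op": "drive_tool", "data": {
  "moves": [
    {"claw": 1,"dx": -0.8,"dy": 0,"dz": 0,"yaw": 0},
    {"claw": 1,"dx": -0.8,"dy": -0.3,"dz": 0,"yaw": 0},
    {"claw": 1,"dx": -0.7,"dy": -0.7,"dz": 0,"yaw": 0},
    {"claw": 1,"dx": 0,"dy": -0.7,"dz": 0.3,"yaw": 0},
    {"claw": 1,"dx": 0,"dy": -0.2,"dz": 0.6,"yaw": 0}
  ]
}}

```text
time_s: 29.22
ee_pos: [497.4, -234.6, 46.2]
ee_rot: [178.7, 0.7, 81.3]
force: [0.8, -0.4, -3.4]
gripper_width: 21.4
```

```bash
cat > look2.py <<'E'
import sys
from h import *
k=sys.argv[1]
s=telemetry.state();print(s["time_s"],"tcp",s["ee_pos"].round(1),st(s["ee_pos"]),s["ee_rot"].round(2),round(s["gripper_width"],1),s["force"].round(1),s["torque"].round(2))
def crop(name,p,w,h,tag,fx):
    f=grab_frame(name);u,v=proj(f,p);x0,y0=max(0,int(u)-w//2),max(0,int(v)-h//2)
    print(name,"origin",x0,y0)
    c=f["color"][y0:y0+h,x0:x0+w]; cv2.imwrite(f"pics/{tag}{k}.png",cv2.resize(c,None,fx=fx,fy=fx,interpolation=cv2.INTER_CUBIC))
P=O+X*-140+Y*20
crop("scene",[*P,10],190,130,"s",4);crop("top",[*P,10],190,130,"t",4)
E
python3 look2.py 29
```

```text
29.225 tcp [ 497.4 -234.6   46.2] [-339.    41.1   46.2] [178.74   0.71  81.27] 21.4 [ 0.8 -0.4 -3.4] [-0.28  0.14  0.06]
scene origin 215 161
top origin 256 109
```

View pics/s29.png

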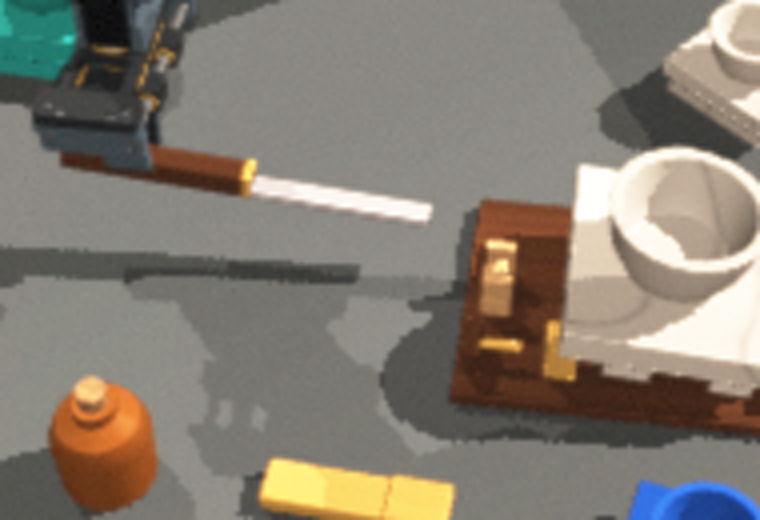

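View pics/t29.png

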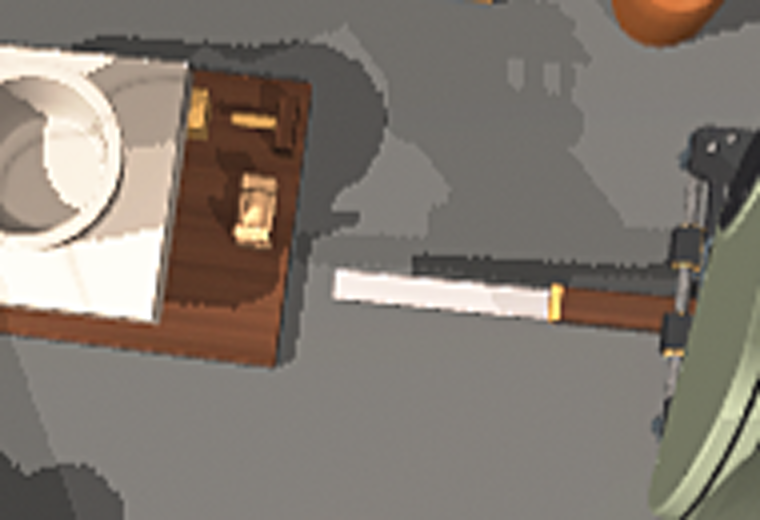

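>>> {"op": "drive_tool", "data": {
  "moves": [
    {"claw": 1,"dx": 0,"dy": 0,"dz": 0.5,"yaw": 0},
    {"claw": 1,"dx": 0,"dy": 0,"dz": 0.6,"yaw": 0},
    {"claw": 1,"dx": 0,"dy": 0,"dz": 0.5,"yaw": 0},
    {"claw": 1,"dx": 0,"dy": 0,"dz": 0.1,"yaw": 0}
  ]
}}

```text
time_s: 29.82
ee_pos: [498.8, -234.3, 8.2]
ee_rot: [178.9, 0.6, 81.4]
force: [-0.4, -0.5, -3.9]
gripper_width: 21.4
```

>>> {"op": "drive_tool", "data": {
  "moves": [
    {"claw": 1,"dx": 0,"dy": 0,"dz": 0.1,"yaw": 0},
    {"claw": 1,"dx": 0,"dy": 0,"dz": 0.2,"yaw": 0},
    {"claw": 1,"dx": 0,"dy": 0,"dz": 0.2,"yaw": 0},
    {"claw": 1,"dx": 0,"dy": 0,"dz": 0.2,"yaw": 0},
    {"claw": 1,"dx": 0,"dy": 0,"dz": 0.2,"yaw": 0}
  ],
  "grip_force": 4
}}

```text
time_s: 30.45
ee_pos: [500.3, -235.2, -9.8]
ee_rot: [178.7, 0.7, 81.4]
force: [-0.0, -0.7, -1.7]
gripper_width: 21.9
```

>>> {"op": "drive_tool", "data": {
  "moves": [
    {"claw": 1,"dx": 0,"dy": 0,"dz": 0.2,"yaw": 0},
    {"claw": 1,"dx": 0,"dy": 0,"dz": 0.2,"yaw": 0},
    {"claw": 1,"dx": 0,"dy": 0,"dz": 0.15,"yaw": 0}
  ]
}}

```text
time_s: 30.82
ee_pos: [500.7, -235.4, -21.6]
ee_rot: [178.7, 0.7, 81.4]
force: [-0.3, -0.8, -2.4]
gripper_width: 22.1
```

```bash
python3 look2.py 30
```

```text
30.825 tcp [ 500.7 -235.4  -21.6] [-339.4   37.8  -21.6] [178.72   0.7   81.36] 22.1 [-0.3 -0.8 -2.4] [-0.2   0.11  0.08]
scene origin 215 161
top origin 256 109
```

View pics/s30.png

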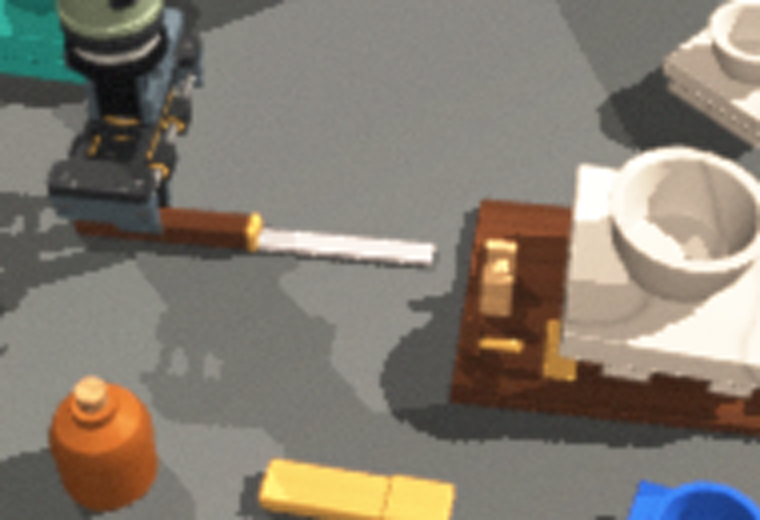

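>>> {"op": "drive_tool", "data": {
  "moves": [
    {"claw": 1,"dx": 0,"dy": 0,"dz": 0.08,"yaw": 0},
    {"claw": 1,"dx": 0,"dy": 0,"dz": 0.06,"yaw": 0}
  ]
}}

```text
time_s: 31.18
ee_pos: [501.0, -235.5, -23.0]
ee_rot: [178.7, 0.7, 81.4]
force: [-3.2, 0.6, 6.0]
gripper_width: 21.9
```

>>> {"op": "drive_tool", "data": {
  "moves": [
    {"claw": -0.3,"dx": 0,"dy": 0,"dz": 0,"yaw": 0},
    {"claw": -0.3,"dx": 0,"dy": 0,"dz": 0,"yaw": 0},
    {"claw": -0.3,"dx": 0,"dy": 0,"dz": 0,"yaw": 0},
    {"claw": -0.3,"dx": 0,"dy": 0,"dz": 0,"yaw": 0},
    {"claw": -0.3,"dx": 0,"dy": 0,"dz": -0.3,"yaw": 0}
  ]
}}

```text
time_s: 31.8
ee_pos: [501.6, -235.4, -16.5]
ee_rot: [178.6, 0.7, 81.3]
force: [1.1, 0.3, 0.1]
gripper_width: 59.0
```

>>> {"op": "drive_tool", "data": {
  "moves": [
    {"claw": -0.3,"dx": 0,"dy": 0,"dz": -0.8,"yaw": 0},
    {"claw": -0.3,"dx": 0,"dy": 0,"dz": -1,"yaw": 0},
    {"claw": -0.3,"dx": 0,"dy": 0,"dz": -1,"yaw": 0},
    {"claw": -0.3,"dx": -0.5,"dy": 0,"dz": -1,"yaw": 0},
    {"claw": -0.3,"dx": -0.5,"dy": 0,"dz": -1,"yaw": 0}
  ]
}}

```text
time_s: 32.42
ee_pos: [496.6, -253.5, 86.7]
ee_rot: [178.5, 0.7, 81.4]
force: [1.1, -0.9, 0.9]
gripper_width: 59.6
```

```bash
python3 look2.py 31;python3 look.py 32; python3 rise.py 32|head -1
```

```text
32.425 tcp [ 496.6 -253.5   86.7] [-357.9   39.    86.7] [178.49   0.74  81.41] 59.6 [ 1.1 -0.9  0.9] [-0.11  0.09 -0.05]
scene origin 215 161
top origin 256 109
tcp [ 498.3 -255.    88.2] [-359.    37.1   88.2] [178.2    0.86  81.34] 59.5 [ 0.6 -0.4 -0.2] [-0.07  0.08 -0.07]
scene origin 274 182
top origin 252 121
dv -2.7083333333333357 du 1.1499999999999915
```

View pics/s31.png

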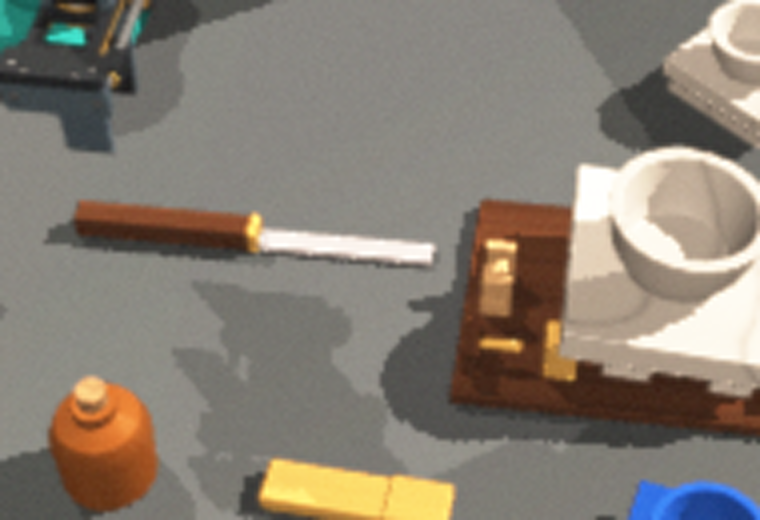

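View pics/t31.png

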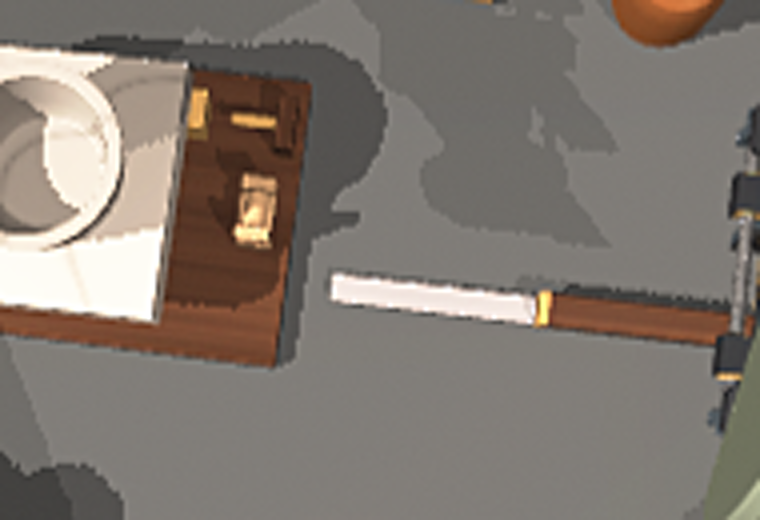

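```bash
python3 - <<'E'
from h import *
t=grab_frame("top")
T=lambda u,v:((u+.5)/4-.5+256,(v+.5)/4-.5+109)
a=hit(t,*T(188,63),77);b=hit(t,*T(157,322),75);print(st(a),st(b),np.degrees(np.arctan2(*( (st(b)-st(a))[:2]))), "tip",st(hit(t,*T(331,286),7)),"end",st(hit(t,*T(735,330),22)))
f=t["color"];h=cv2.cvtColor(f,cv2.COLOR_BGR2HSV)
o=cv2.imread("pics/top0.png")
for n,(x,y,w,hh) in dict(rack=(145,125,55,110),stone=(455,140,50,45),case=(325,80,65,35),bottle=(400,80,55,50)).items():
    r=cv2.phaseCorrelate(*[cv2.cvtColor(i[y:y+hh,x:x+w],cv2.COLOR_BGR2GRAY).astype(np.float32) for i in(o,f)]);print(n,np.round(r[0],2))
cv2.imwrite("pics/end.png",f)
E
```

```text
[  2.3 -83.7  77. ] [ 0.1 87.1 75. ] -0.7379610342214477 tip [-106.6   39.9    7. ] end [-378.2   39.5   22. ]
rack [-0.06 -0.02]
stone [ -1.95 -35.06]
case [ 0.07 -0.06]
bottle [-0.01  0.03]
```

View pics/end.png

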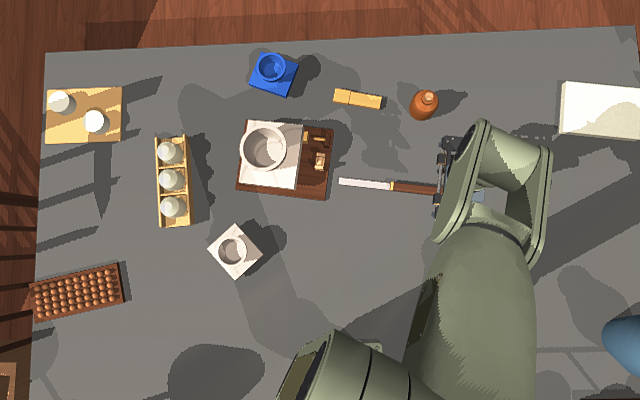

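```bash
python3 - <<'E'
from h import *
s=grab_frame("scene")["color"];o=cv2.imread("pics/scene0.png")
for i in(o,s):
    h=cv2.cvtColor(i,cv2.COLOR_BGR2HSV)[215:250,175:225]; m=(h[...,0]>45)&(h[...,0]<85)&(h[...,1]>60); y,x=np.nonzero(m);print(len(x),x.mean()+175,y.mean()+215)
from workcell import job
job.job_done()
E
```

```text
324 199.46913580246914 232.87345679012344
331 199.3141993957704 232.74018126888217
the job is handed in; nothing more can be done
```

I levered the mortar up with the pry bar, the chock slid in underneath, and the mortar now rests on it. The bar lies on the bare slate. The job is handed in at about 33 s of the 61 s allowed; it reports no verdict.

**What I did**
- Gripped the handle lightly so the bar could pivot between the pads.
- Slid the blade between the fulcrum cheeks and seated it against the strip. Contact showed as a 9 N push, and I felt the ridge at about 42 mm above the ledge.
- Raised the front edge about 15–16 mm by the image estimate (limit 18 mm), until the chock slid in.
- Let the mortar down softly, drew the bar out and laid it down.

**Last checks**
- **Chock:** it travelled roughly 14–16 mm and had stopped moving. I read this from the pictures; it was not measured directly.
- **Mortar:** it is within about 2 mm and 1° of its starting place. Its near corner measures about 14 mm up.
- **Bar:** it looks flat. The tip is about 30 mm clear of the board and not touching the mortar.
- **Bystanders:** the rack, case, bottle and stone had not moved.

**What disagreed**
- **Tool height:** the reported TCP height read about 28 mm lower than the true fingertip height. My first grip closed above the handle and had to be redone, without moving anything. I then worked from contact and the pictures.
- **Camera bias:** the two cameras differed by about 4–5 mm along the stand.
- **Rise estimates:** the two image estimates of the rise disagreed by several millimetres. I relied on the vertical one, which matched the bar geometry.

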